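# Make up two shoe-repair kits in keyed stacking trays

## Robot

A 7-joint arm with a two-finger parallel gripper is mounted at the origin on a cart in front of the work surface, level with it; the furniture and walls round the work are solid. World frame = base frame: x ahead of the robot, y to its left, z up, the work surface at z = 0. Lengths are in m, angles in rad, forces in N, time in s.
With the tool pointing down it reaches from about 0.4 to 0.85 m from the base axis. Payload 10.4 kg.
Tool frame: the origin (TCP) lies midway between the tips of the shut fingers; the grasp point (between the pads) lies 19 mm behind it (pinch_z is the distance from the TCP to the grasp point, in m); z points along the fingers, y is the direction in which the jaws open and shut (so a half turn about z gives the same grasp; the last joint's range is limited). The gripper opens to 85 mm and grips with 20 to 120 N. Pads are 22 mm wide; open, the fingers measure 114 mm over their backs; the gripper's body (76 mm by 85 mm) begins 54 mm behind the grasp point. The pads swing forward as they close: fully open they stand 13 mm farther back than shut.
Start: joints at [1.148, 0.332, -0.065, 1.46, 0.022, 1.35, -0.088], TCP at [0.243, -0.576, 0.231] pointing down, gripper open.
Joint ranges: [-2.6, 2.6], [-0.5, 2.12], [-1.47, 1.34], [0.16, 2.42], [-1.27, 4.41], [0.06, 2.06], [-2.6, 2.6]. Speed limits (rad/s): [2.22, 2.22, 2.79, 2.79, 3.14, 3.14, 3.14].

## Interface

Orientations are given as [roll, pitch, yaw] about the fixed x, y, z axes, in that order (R = Rz(yaw) Ry(pitch) Rx(roll)).
In Python, from station import get_state, get_image, hand_in, pinch_z gives the robot as it stands. The module is installed in compiled form; this text tells all that it offers.
- The arm moves only by the shell command python3 -m handwheel 'ROWS' [OPENING] [FORCE]. ROWS is text: rows parted by semicolons, each of 6 numbers parted by spaces: the shift along the tool's x, y, z in cm, then the turn, a rotation vector about the tool's x, y, z in degrees. A call has 1 to 20 rows; each row shifts and turns the commanded pose from where the row before left it, along the tool's axes as they then stand; what a row does not reach is not made up. A row lasts 1/10 s, in which the tool goes at most 50 mm and 8.59 degrees, less where a joint would pass 70% of its speed; a pose out of reach is approached as far as the arm can. A call with a gripper value outside its range is refused whole. OPENING is the opening, from 0 (shut) to 1 (fully open), set as the call begins (- or left out, the last holds). The fingers move at their own pace and stop on an object; FORCE is the grip in N (left out, the last holds). Time passes only in rows, so rows that do not move let the fingers close. It gives the time, the measured TCP pose, the force and the opening at its end, in the units of the state.
- get_state(): the state, without advancing time (a new reading comes with each control period).
- get_image(name): name is "side" or "top" or "wrist"; returns a dict with "image" (480x640x3 uint8, blue, green, red), "fx", "fy", "cx", "cy" (pixels), "k1" (the pictures are not rectified: a ray, as slopes to the right and down, at radius r is drawn at 1 + k1 r^2 times it, then the intrinsics apply), "R" (3x3) and "t" (3): a world point X has camera coordinates R X + t. Camera axes: x right, y down, z forward; pixel columns grow to the right and rows downward; lengths in m; the calibration is good to about 2 mm. A picture is of the moment at which its call begins. There is no depth.
- hand_in(): hands the job in, once; it reports no verdict.
The state is a dict: "time": time; "joint_pos": joint angles; "qvel": joint speeds; "tau": joint torques, N m; "eef_pos": TCP position; "eef_rot": TCP orientation; "wrist_force": force on the tool from outside, world axes, zero at the start; "ft_torque": the same for the moment, N m; "finger_gap": finger opening in m.
Only numpy, scipy, OpenCV 4.12 (cv2) and the standard library are available. Lean on these libraries where they do the work, as an engineer would, in place of code of your own. Each camera call takes 0.05 s, during which the arm holds its last target.

## Task

Make up the two kits for the next shoe repair. Heel kit: lay the rubber heel lift and the round tin of wax flat, side by side, on the floor of the wooden tray without a handle; stitching kit: lay the cake of beeswax and the slim strop block flat in the tray with the handle, one on each side of the handle. Finally have the handled tray sitting level on top of the other with all its lugs dropped into the notches, and leave the burnisher, thread cone and spray bottle where they are.

Things in the scene. Friction and masses are not known exactly. Their poses are not given: they have to be found in the camera images.
- base_tray: Wooden tray, no handle, 131 (x) x 200 (y) x 50 mm, 8 mm walls, undivided, loose. Origin: centre, at table level; inner floor at 16 mm, rim 50. Stands on 5 half-round lugs 24 wide, 10 long: one mid -x wall, two on +x wall at y = -50, +50, one mid each y wall; rim notches 28 wide, 12 deep above each. x axis starts within 0.14 rad of world +y (robot's left).
- top_tray: Tray as base_tray (same size, lugs, origin, axes), 0.35 kg, with a divider along x at y = 0 (8 mm thick, top at 27) and over it, along x, the wooden handle bar: 108 long, 14 wide, 47 to 61 mm above origin; grip mid-bar across y. Compartments 88 mm in y. Stacked, x axes alike, its origin is 40 mm over base_tray's; lugs have 2 mm play, self-guide from 5 mm off; half-turned it does not fit.
- rubber_heel: Black rubber heel lift, a flat D-like slab 64 mm (x) x 66 mm (y) x 12 mm high, 60 g. Origin at the centre of its underside, z up.
- tin_wax: Open round tin filled with pale wax, 62 mm diameter, 19 mm high, 60 g. Origin at the centre of its underside, z up.
- beeswax: Pale cake of beeswax with rounded corners, 34 mm (x) x 49 mm (y) x 20 mm high, 30 g. Origin at the centre of its underside, z up.
- strop_block: Slim dark leather-faced strop block, 30 mm (x) x 95 mm (y) x 14 mm high, 70 g. Origin at the centre of its underside, z up. Not to be mistaken for the larger, paler burnisher.
- burnisher: Bystander among the stock, in neither kit: pale wooden burnisher bar, 38 mm (x) x 113 mm (y) x 17 mm high. Origin at the centre of its underside.
- thread_cone: Bystander: standing cone of cream thread, 52 mm diameter, 95 mm high. Origin at the centre of its underside.
- spray_bottle: Bystander: standing clear spray bottle with white top, 42 mm diameter, 163 mm high. Origin at the centre of its underside.

How it is judged:
At the end, for the whole second after the job is handed in: Heel and wax tin flat on base_tray's floor; beeswax and strop block flat on top_tray's, either side of its handle; top_tray level on base_tray: within 6 mm, 0.06 rad, 36 to 43.5 mm above it; burnisher, cone and bottle moved under 30 mm; all at rest (x of rubber_heel in the frame of base_tray between -0.058 and 0.058 m and y of rubber_heel in the frame of base_tray between -0.093 and 0.093 m and z of rubber_heel in the frame of base_tray between 0.01 and 0.021 m and angle between each of rubber_heel, tin_wax, beeswax, strop_block's own z axis and vertical below 0.12 rad and x of tin_wax in the frame of base_tray between -0.058 and 0.058 m and y of tin_wax in the frame of base_tray between -0.093 and 0.093 m and z of tin_wax in the frame of base_tray between 0.01 and 0.021 m and x of beeswax in the frame of top_tray between -0.058 and 0.058 m and y of beeswax in the frame of top_tray between -0.093 and 0.093 m and z of beeswax in the frame of top_tray between 0.01 and 0.021 m and x of strop_block in the frame of top_tray between -0.058 and 0.058 m and y of strop_block in the frame of top_tray between -0.093 and 0.093 m and z of strop_block in the frame of top_tray between 0.01 and 0.021 m and ((y of beeswax in the frame of top_tray above 0.015 m and y of strop_block in the frame of top_tray below -0.015 m) or (y of strop_block in the frame of top_tray above 0.015 m and y of beeswax in the frame of top_tray below -0.015 m)) and z of top_tray in the frame of base_tray between 0.036 and 0.0435 m and horizontal distance between top_tray and base_tray below 0.006 m and angle between the x axis of top_tray and the x axis of base_tray, either way round below 0.06 rad and angle between each of top_tray, base_tray's own z axis and vertical below 0.05 rad and height (world z) of base_tray between -0.005 and 0.006 m and linear speed of each of rubber_heel, tin_wax, beeswax, strop_block, top_tray, base_tray below 0.02 m/s and distance of each of burnisher, thread_cone, spray_bottle from where it was at the start of the episode below 0.03 m and angle between each of burnisher, thread_cone, spray_bottle's own z axis and vertical below 0.2 rad); the robot touches nothing.
It fails at once if the burnisher is knocked more than 30 mm away or over (distance of burnisher from where it was at the start of the episode above 0.03 m or angle between burnisher's own z axis and vertical above 0.4 rad).
It fails at once if the thread cone is knocked more than 30 mm away or over (distance of thread_cone from where it was at the start of the episode above 0.03 m or angle between thread_cone's own z axis and vertical above 0.4 rad).
It fails at once if the spray bottle is knocked more than 30 mm away or over (distance of spray_bottle from where it was at the start of the episode above 0.03 m or angle between spray_bottle's own z axis and vertical above 0.4 rad).
It also fails if it takes over 112 s, if anything falls off the work surface, if the arm or the gripper's body presses on something with over 40 N, if the wrist force passes 120 N, or if a joint passes its speed limit or range.

## Working session

There is one attempt and no reset: what is moved stays moved. The work goes in short steps, Python scripts to look and compute and a shell command to move; the robot and the scene stay as the last step left them, time stands still between calls to the robot, and variables do not carry over. Pictures are saved under pics/ and viewed, and the job is handed in when it is done.

```bash
ls; mkdir -p pics; python3 - <<'E'
from station import *
import cv2, numpy as np
s=get_state(); print({k:np.round(v,3) for k,v in s.items()}, pinch_z)
for n in ["side","top","wrist"]:
    d=get_image(n); cv2.imwrite(f"pics/{n}0.png",d["image"])
    print(n,d["fx"],d["cx"],d["cy"],d["k1"],np.round(d["R"],3).tolist(),np.round(d["t"],3), -np.array(d["R"]).T@np.array(d["t"]))
E
```

```text
pics
{'time': np.float64(0.0), 'joint_pos': array([ 1.148,  0.333, -0.065,  1.461,  0.022,  1.35 , -0.088]), 'qvel': array([-0.001,  0.   ,  0.001,  0.001,  0.   , -0.001,  0.002]), 'tau': array([-1.0000e-03, -6.2545e+01,  4.9000e-02, -3.9159e+01,  1.6000e-02,
        1.0000e-02, -0.0000e+00]), 'eef_pos': array([ 0.243, -0.575,  0.231]), 'eef_rot': array([-3.14,  0.  ,  0.4 ]), 'wrist_force': array([0.212, 0.306, 0.221]), 'ft_torque': array([-0.013, -0.006, -0.063]), 'finger_gap': np.float64(0.086)} 0.0187
side 462.8608900089188 319.6479928068592 234.17994633335508 -0.019185434299693743 [[0.993, -0.114, -0.015], [-0.088, -0.665, -0.741], [0.075, 0.738, -0.671]] [-0.448  0.175  0.948] [ 0.38966603 -0.6343701   0.75862522]
top 442.25148318746574 317.51406060043547 235.9362859798765 -0.07260729691942747 [[-0.017, -0.999, -0.029], [-0.99, 0.021, -0.14], [0.141, 0.026, -0.99]] [0.172 0.494 0.909] [0.3645026  0.13783417 0.97402302]
wrist 392.4934153063265 311.6850886497499 237.08102799566097 -0.0168121308683747 [[0.389, -0.921, -0.002], [-0.884, -0.374, 0.28], [-0.259, -0.107, -0.96]] [-0.624 -0.035  0.378] [ 0.30948758 -0.54775931  0.37190212]
```

View pics/side0.png

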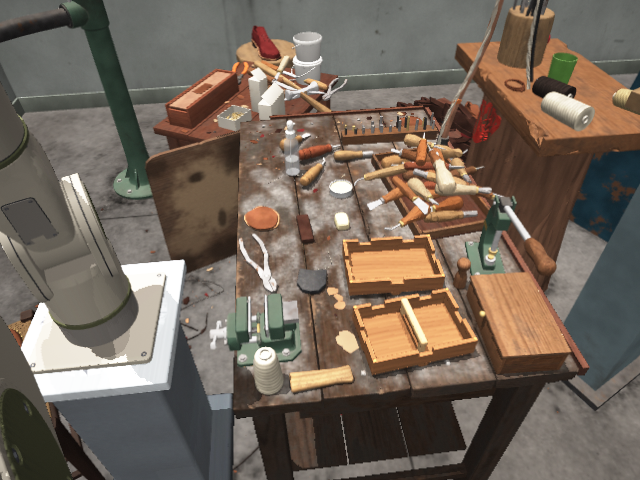

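View pics/top0.png

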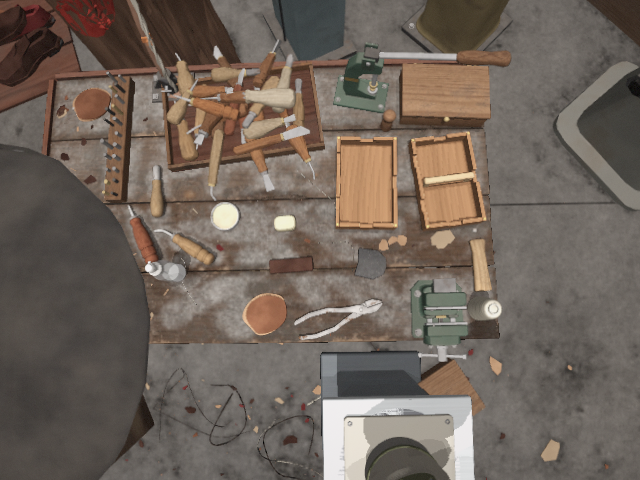

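View pics/wrist0.png

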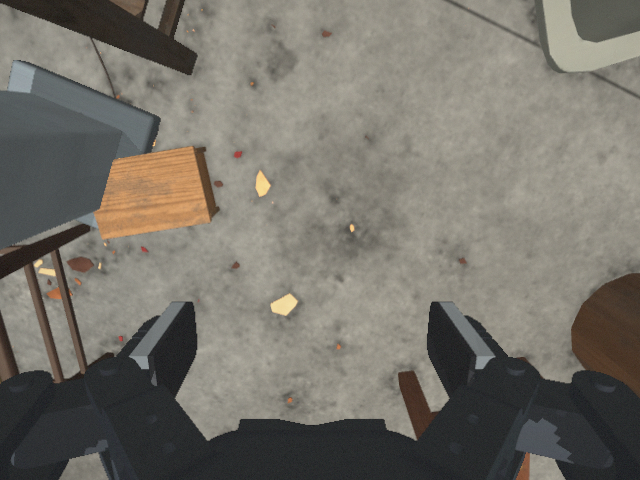

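```bash
cat > h.py <<'E'
from station import *
import cv2, numpy as np
from scipy.spatial.transform import Rotation as Ro
def cam(d): 
    return np.array([[d["fx"],0,d["cx"]],[0,d["fy"],d["cy"]],[0,0,1.]]), np.array([d["k1"],0,0,0.])
def p2w(d,px,z):
    K,D=cam(d); px=np.asarray(px,float).reshape(-1,1,2)
    n=cv2.undistortPoints(px,K,D).reshape(-1,2); R=np.array(d["R"]);t=np.array(d["t"])
    v=np.c_[n,np.ones(len(n))]@R; c=-R.T@t
    return c+v*((z-c[2])/v[:,2])[:,None]
def w2p(d,X):
    K,D=cam(d); R=np.array(d["R"])
    return cv2.projectPoints(np.asarray(X,float).reshape(-1,1,3),cv2.Rodrigues(R)[0],np.array(d["t"],float),K,D)[0].reshape(-1,2)
def crop(d,x,y,w,h,f,name):
    im=cv2.resize(d["image"][y:y+h,x:x+w],None,fx=f,fy=f,interpolation=cv2.INTER_CUBIC); cv2.imwrite("pics/"+name,im)
E
python3 - <<'E'
from h import *
d=get_image("top"); crop(d,200,120,200,150,4,"t1.png"); crop(d,320,120,180,135,4.4,"t2.png")
d2=get_image("side"); crop(d2,330,220,160,120,5,"s2.png")
crop(d2,230,170,130,150,4,"s3.png")
for n,p in dict(tin=(225,216),bees=(285,223),heel=(370,263),strop=(292,265),base=(367,182),top=(449,180),burn=(480,265),cone=(485,308),bot=(170,272)).items():
    print(n,p2w(d,p,0.015)[0].round(3))
E
```

```text
tin [0.55  0.369 0.015]
bees [0.531 0.235 0.015]
heel [0.439 0.051 0.015]
strop [0.438 0.22  0.015]
base [0.62  0.051 0.015]
top [ 0.621 -0.132  0.015]
burn [ 0.43  -0.188  0.015]
cone [ 0.337 -0.193  0.015]
bot [0.427 0.49  0.015]
```

View pics/t1.png

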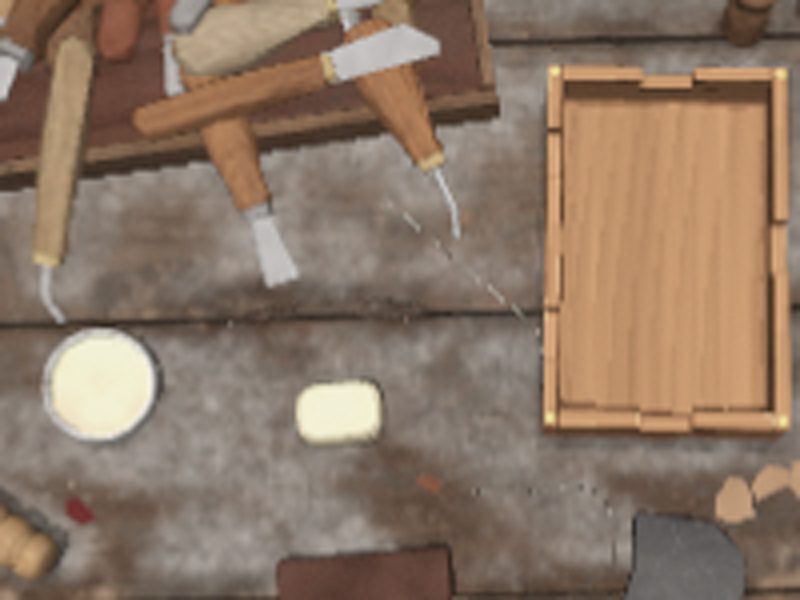

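View pics/t2.png

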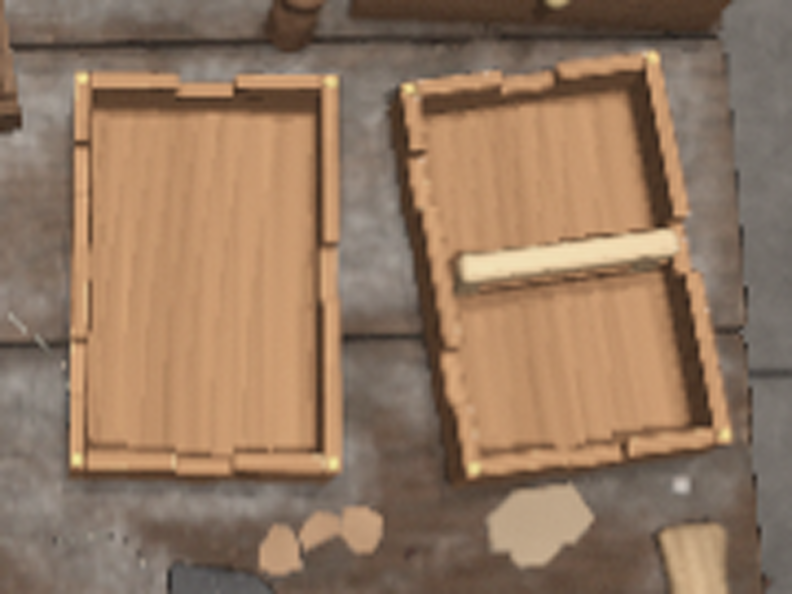

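View pics/s2.png

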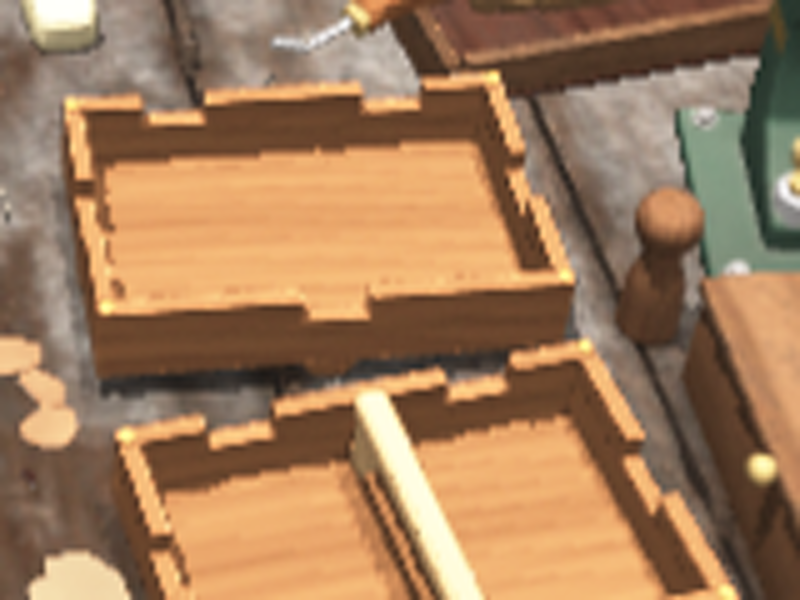

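View pics/s3.png

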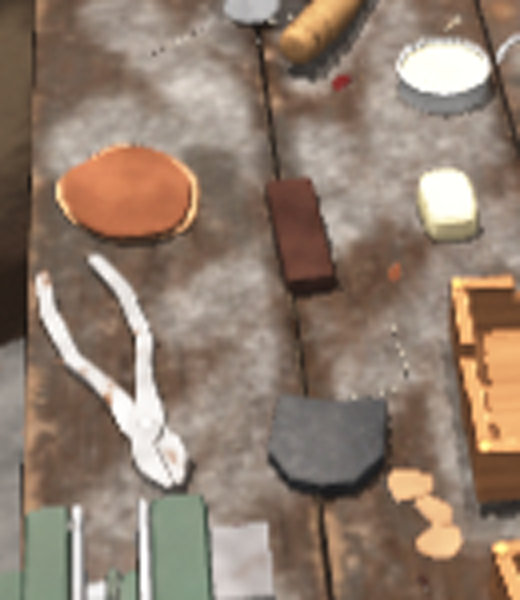

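```bash
python3 - <<'E'
from h import *
d=get_image("top"); im=d["image"]; hsv=cv2.cvtColor(im,cv2.COLOR_BGR2HSV)
for z in (.3,.5,.7,.8,.9): print("lamp edge",z,p2w(d,[(150,300),(110,180)],z).round(2).tolist())
# tray pins: coarse clicks -> world at z=.05
def tray(c,name):
    p=np.array(c,float)/4.4+[320,120]
    w=p2w(d,p-[0.4,0.4],.05)[:,:2]; cen=w.mean(0)
    xa=(w[0]+w[2]-w[1]-w[3])/2; ya=(w[0]+w[1]-w[2]-w[3])/2  # left-right, top-bottom
    print(name,cen.round(4),"xlen",np.linalg.norm(xa).round(4),"xdir",np.arctan2(xa[1],xa[0]).round(3),"up len",np.linalg.norm(ya).round(4),np.arctan2(ya[1],ya[0]).round(3))
tray([(82,79),(331,82),(77,460),(333,464)],"base")
tray([(409,90),(652,59),(475,469),(725,436)],"top")
def obj(name,c,z,r=40,thr=40):
    x,y=c; roi=im[y-r:y+r,x-r:x+r].astype(int); ref=np.median(im[y-4:y+5,x-4:x+5].reshape(-1,3),0)
    m=(np.abs(roi-ref).max(2)<thr).astype(np.uint8)
    n,l,s,ce=cv2.connectedComponentsWithStats(m); k=l[r,r]; m=(l==k).astype(np.uint8)
    cnt=max(cv2.findContours(m,0,1)[0],key=cv2.contourArea)
    w=p2w(d,cnt.reshape(-1,2)+[x-r,y-r],z)[:,:2]
    (cx,cy),(a,b),an=cv2.minAreaRect((w*1000).astype(np.float32))
    px=ce[k]+[x-r,y-r]
    print(name,"px",px.round(1),"centroid",p2w(d,px,z)[0,:2].round(4),"rect",round(cx,1),round(cy,1),round(a,1),round(b,1),round(an,1))
obj("tin",(225,216),.019); obj("bees",(285,223),.02); obj("heel",(370,263),.012,thr=25); obj("strop",(292,265),.014,thr=25)
E
```

```text
lamp edge 0.3 [[0.37, 0.42, 0.3], [0.56, 0.49, 0.3]]
lamp edge 0.5 [[0.37, 0.33, 0.5], [0.5, 0.39, 0.5]]
lamp edge 0.7 [[0.37, 0.25, 0.7], [0.44, 0.28, 0.7]]
lamp edge 0.8 [[0.36, 0.21, 0.8], [0.41, 0.23, 0.8]]
lamp edge 0.9 [[0.36, 0.17, 0.9], [0.39, 0.18, 0.9]]
base [0.6138 0.0555] xlen 0.1231 xdir 1.534 up len 0.192 -0.038
top [ 0.614  -0.1203] xlen 0.1228 xdir 1.683 up len 0.1922 0.115
tin px [225. 216.] centroid [0.5492 0.3677] rect 549.4 367.8 58.9 53.9 0.6
bees px [283.9 222.2] centroid [0.5321 0.2367] rect 531.6 237.5 41.9 29.0 89.5
heel px [369.9 262.7] centroid [0.44   0.0506] rect 441.5 51.3 172.0 172.3 88.8
strop px [296.8 259.8] centroid [0.4494 0.2095] rect 432.8 215.7 123.0 146.1 43.0
```

```bash
python3 - <<'E'
from h import *
d=get_image("top"); crop(d,260,210,140,90,5.7,"t3.png")
E
```

```text
(no output)
```

View pics/t3.png

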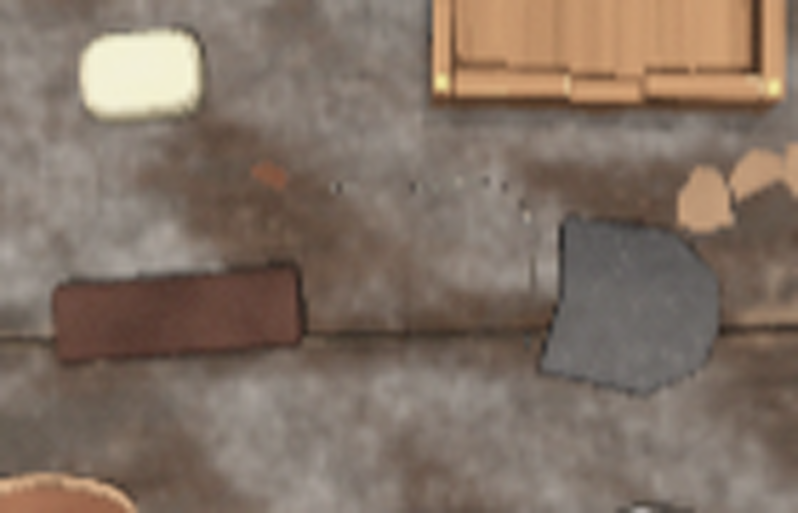

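```bash
python3 - <<'E'
from h import *
d=get_image("top")
f=lambda L,z,o=(260,210),s=5.7:p2w(d,np.array(L,float)/s+o-0.4,z)[:,:2]
s=f([(54,288),(298,264),(302,342),(58,361)],.014); print("strop",s.mean(0).round(4),np.linalg.norm(s[0]-s[1]),np.linalg.norm(s[1]-s[2]),"dir",np.arctan2(*(s[0]+s[3]-s[1]-s[2])[::-1]))
b=f([(80,74),(203,74),(140,30),(140,119)],.018); print("bees",b.round(4).tolist(),b.mean(0))
h=f([(566,217),(680,232),(718,300),(715,335),(645,393),(543,370),(555,300)],.012); print("heel",h.round(4).tolist())
e=h[0]-h[5];print("flat edge dir",np.arctan2(e[1],e[0]),np.linalg.norm(e)); 
for a in (h[1]-h[0],h[4]-h[5]): print(np.arctan2(a[1],a[0])+np.pi/2)
u=e/np.linalg.norm(e); v=np.array([u[1],-u[0]]); print("ext along u",np.sort(h@u),"v",np.sort(h@v), u,v)
t=f([(43,383),(159,383),(101,327),(101,441)],.019,(200,120),4); print("tin",t.round(4).tolist(),t.mean(0))
# side view cross check
q=get_image("side"); g=lambda L,z,o=(230,170),s=4:p2w(q,np.array(L,float)/s+o-0.4,z)[:,:2]
print("side strop",g([(266,181),(308,178),(334,268),(296,279)],.014).mean(0))
print("side heel",g([(276,394),(386,400),(385,455),(340,484),(268,452)],.012).round(4).tolist())
print("side tin",g([(396,72),(491,72),(444,40),(444,97)],.019).mean(0))
print("side base pins",p2w(q,np.array([(70,103),(107,308),(493,76),(566,275)],float)/5+[330,220]-.4,.05)[:,:2].round(4).tolist(), p2w(q,np.array([(70,103),(107,308),(493,76),(566,275)],float)/5+[330,220]-.4,.05)[:,:2].mean(0))
E
```

```text
strop [0.439  0.2227] 0.09407138755351926 0.02987971339168912 dir 1.640118307286659
bees [[0.5321, 0.2595], [0.531, 0.2119], [0.5489, 0.2361], [0.514, 0.2363]] [0.53150225 0.23595161]
heel [[0.4734, 0.0735], [0.4668, 0.0301], [0.4404, 0.0165], [0.4271, 0.0181], [0.4056, 0.0455], [0.4151, 0.084], [0.4417, 0.0786]]
flat edge dir -0.17716542916395558 0.059294130426041564
-0.15260153565358459
-0.24188136352393474
ext along u [0.39121409 0.39377546 0.41717994 0.42087888 0.43058261 0.45306959
 0.45414888] v [-0.15578783 -0.15578783 -0.15523783 -0.11626447 -0.11185861 -0.09386609
 -0.0931272 ] [ 0.98434721 -0.17624008] [-0.17624008 -0.98434721]
tin [[0.5514, 0.4007], [0.5499, 0.3356], [0.5824, 0.3686], [0.5181, 0.3676]] [0.55046394 0.36813314]
side strop [0.43977929 0.21918074]
side heel [[0.4134, 0.0809], [0.4735, 0.0684], [0.4679, 0.0282], [0.4417, 0.0109], [0.4056, 0.0384]]
side tin [0.54893823 0.35837643]
side base pins [[0.5195, 0.1177], [0.5158, -0.0063], [0.7124, 0.1104], [0.7073, -0.0127]] [0.61374674 0.05226536]
```

```bash
python3 -m handwheel '0 0 -2 0 0 -8.39;0 0 -2 0 0 -8.39;0 0 -1 0 0 -8.39;0 0 0 0 0 -8.39;0 0 0 0 0 -8.39;0 0 0 0 0 -8.39;0 0 0 0 0 -8.39;0 0 0 0 0 -8.39;2.75 3 0 0 0 0;2.75 3 0 0 0 0;2.75 3 0 0 0 0;2.75 3 0 0 0 0;2.75 3 0 0 0 0;2.75 3 0 0 0 0;2.75 3 0 0 0 0;2.75 3 0 0 0 0;2.75 3 0 0 0 0;2.75 3 0 0 0 0' 1 40
```

```text
time: 2.25
eef_pos: [0.5442, -0.2995, 0.2815]
eef_rot: [3.141, 0.0, 1.571]
wrist_force: [-0.1, -0.7, -0.0]
finger_gap: 0.0854
```

```bash
python3 -m handwheel '4.3 -1.3 2 0 0 0;4.3 -1.3 2 0 0 0;4.3 -1.3 2 0 0 0;4.3 -1.3 2 0 0 0;4.3 -1.3 2 0 0 0;4.3 -1.3 2 0 0 0;4.3 -1.3 2 0 0 0;4.3 -1.3 2 0 0 0;0 0 0 0 0 5;0 0 0 0 0 5.1;0 0 0 0 0 0;0 0 0 0 0 0' && python3 - <<'E'
from h import *
d=get_image("wrist"); cv2.imwrite("pics/w1.png",d["image"]); q=get_image("side"); cv2.imwrite("pics/s4.png",q["image"]); d=get_image("top"); cv2.imwrite("pics/t4.png",d["image"])
E
```

```text
time: 3.45
eef_pos: [0.4391, 0.0432, 0.1214]
eef_rot: [3.141, 0.0, 1.397]
wrist_force: [0.0, -1.0, -0.1]
finger_gap: 0.0852
```

View pics/w1.png

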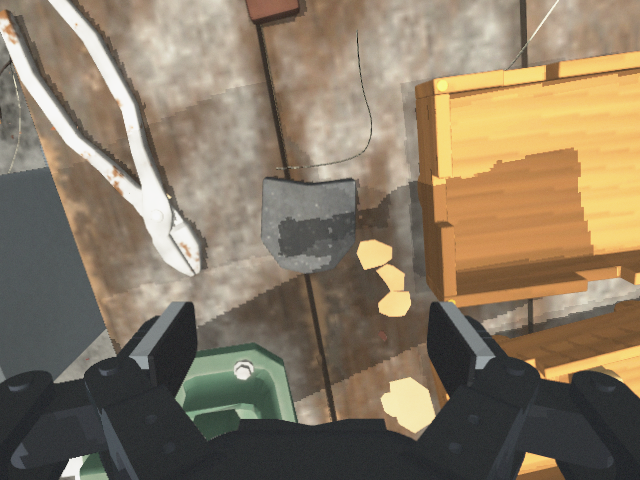

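View pics/t4.png

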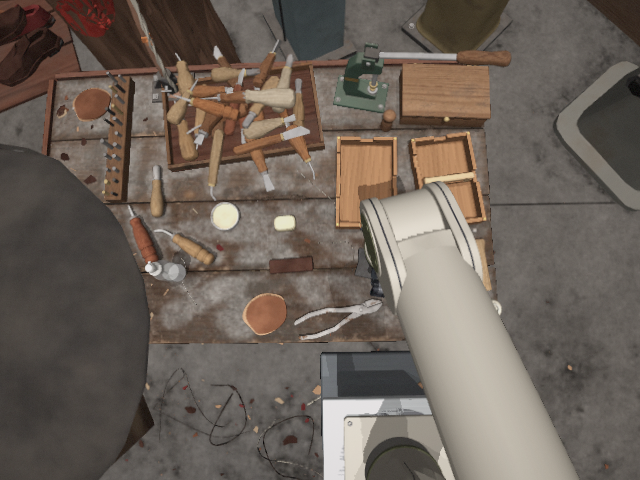

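View pics/s4.png

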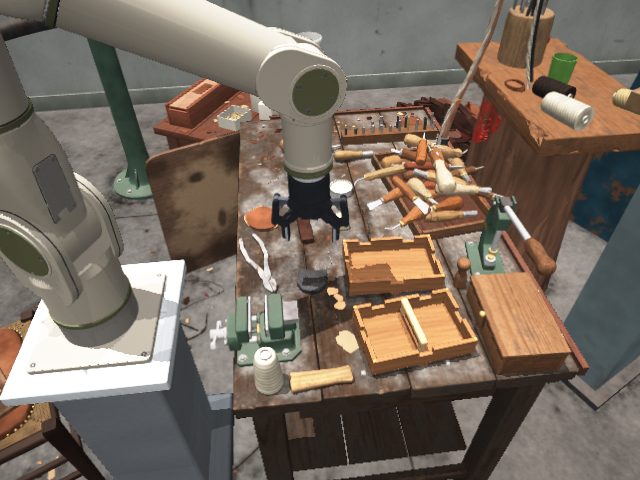

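```bash
python3 - <<'E'
from h import *
d=get_image("wrist")
w=p2w(d,[(264,179),(357,179),(261,235),(354,238),(310,273),(310,183)],.012)[:,:2]; print(w.round(4).tolist())
print(get_state()["eef_pos"])
u=np.array([.984,-.176]); v=np.array([-.176,-.984])
print((w@u).round(4),(w@v).round(4), get_state()["eef_pos"][:2]@np.c_[u,v])
E
```

```text
[[0.4163, 0.0847], [0.4747, 0.0744], [0.4066, 0.0487], [0.4672, 0.0359], [0.434, 0.0164], [0.4448, 0.0771]]
[0.43910317 0.04316126 0.12137823]
[0.3947 0.4541 0.3916 0.4534 0.4241 0.4241] [-0.1566 -0.1567 -0.1195 -0.1175 -0.0925 -0.1541] [ 0.42448113 -0.11975284]
```

```bash
python3 -m handwheel '0.7 -0.1 0 0 0 0;0 0 4 0 0 0;0 0 4 0 0 0;0 0 2 0 0 0;0 0 1.4 0 0 0;0 0 1.0 0 0 0;0 0 0 0 0 0;0 0 0 0 0 0' && python3 -m handwheel '0 0 0 0 0 0;0 0 0 0 0 0;0 0 0 0 0 0;0 0 0 0 0 0;0 0 0 0 0 0;0 0 0 0 0 0' 0 40
```

```text
time: 4.45
eef_pos: [0.4399, 0.0506, -0.002]
eef_rot: [3.141, -0.0, 1.395]
wrist_force: [0.7, 0.2, 0.6]
finger_gap: 0.0853
time: 5.05
eef_pos: [0.4399, 0.0504, -0.0015]
eef_rot: [3.14, 0.0, 1.395]
wrist_force: [-3.4, -0.2, 12.1]
finger_gap: 0.0613
```

```bash
python3 -m handwheel '0 0 -1 0 0 0;0 0 -2 0 0 0;0 0 -4 0 0 0;0 0 -4 0 0 0;0 0 0 0 0 0;0 0 0 0 0 0' && python3 - <<'E'
from h import *
d=get_image("wrist"); cv2.imwrite("pics/w2.png",d["image"]); q=get_image("side"); crop(q,220,170,160,150,4,"s5.png")
E
```

```text
time: 5.65
eef_pos: [0.44, 0.0502, 0.1087]
eef_rot: [3.139, 0.0, 1.395]
wrist_force: [-0.4, 0.1, -1.3]
finger_gap: 0.0611
```

View pics/w2.png

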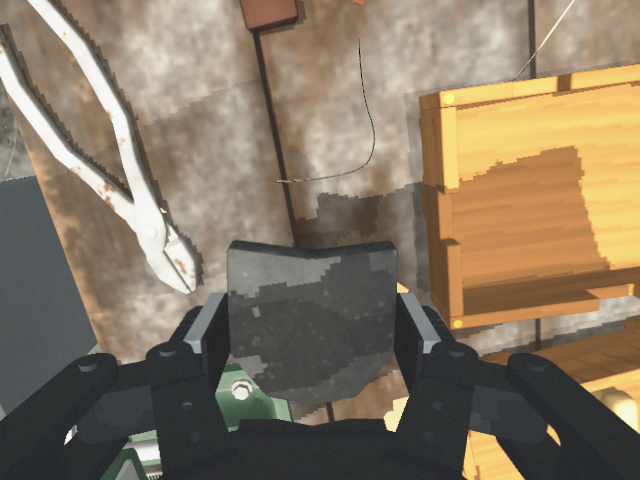

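View pics/s5.png

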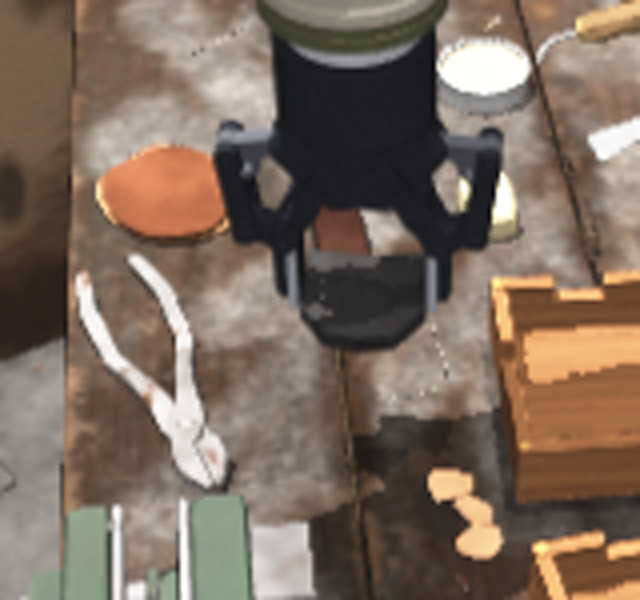

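```bash
python3 - <<'E'
from h import *
q=get_image("side")
for p in [(475,245),(250,243),(490,220),(432,300),(290,300),(500,130)]:
    px=np.array(p)/4+[220,170]
    for z in (.11,.13,.14,.15,.16,.17,.18): print(p,z,p2w(q,px,z)[0].round(3)[:2],end=' ')
    print()
E
```

```text
(475, 245) 0.11 [0.503 0.083] (475, 245) 0.13 [0.499 0.061] (475, 245) 0.14 [0.497 0.049] (475, 245) 0.15 [0.496 0.038] (475, 245) 0.16 [0.494 0.027] (475, 245) 0.17 [0.492 0.016] (475, 245) 0.18 [0.49  0.005] 
(250, 243) 0.11 [0.385 0.1  ] (250, 243) 0.13 [0.385 0.077] (250, 243) 0.14 [0.386 0.066] (250, 243) 0.15 [0.386 0.055] (250, 243) 0.16 [0.386 0.043] (250, 243) 0.17 [0.386 0.032] (250, 243) 0.18 [0.386 0.021] 
(490, 220) 0.11 [0.513 0.101] (490, 220) 0.13 [0.51  0.079] (490, 220) 0.14 [0.508 0.067] (490, 220) 0.15 [0.506 0.056] (490, 220) 0.16 [0.504 0.045] (490, 220) 0.17 [0.502 0.033] (490, 220) 0.18 [0.5   0.022] 
(432, 300) 0.11 [0.475 0.044] (432, 300) 0.13 [0.472 0.023] (432, 300) 0.14 [0.471 0.013] (432, 300) 0.15 [0.47  0.002] (432, 300) 0.16 [ 0.468 -0.008] (432, 300) 0.17 [ 0.467 -0.019] (432, 300) 0.18 [ 0.466 -0.029] 
(290, 300) 0.11 [0.403 0.053] (290, 300) 0.13 [0.403 0.032] (290, 300) 0.14 [0.403 0.022] (290, 300) 0.15 [0.402 0.011] (290, 300) 0.16 [0.402 0.   ] (290, 300) 0.17 [ 0.402 -0.01 ] (290, 300) 0.18 [ 0.402 -0.021] 
(500, 130) 0.11 [0.531 0.177] (500, 130) 0.13 [0.526 0.152] (500, 130) 0.14 [0.524 0.14 ] (500, 130) 0.15 [0.522 0.127] (500, 130) 0.16 [0.52  0.115] (500, 130) 0.17 [0.518 0.102] (500, 130) 0.18 [0.515 0.09 ]
```

```bash
python3 -m handwheel '0 0 -1 0 0 -8;0.2 4.2 0 0 0 0;0.2 4.2 0 0 0 0;0.2 4.2 0 0 0 0;0.2 4.2 0 0 0 0;0.2 4.2 0 0 0 0;0 0 0 0 0 0;0 0 0 0 0 0' && python3 - <<'E'
from h import *
d=get_image("wrist"); cv2.imwrite("pics/w3.png",d["image"])
E
```

```text
time: 6.6
eef_pos: [0.6488, 0.0534, 0.1151]
eef_rot: [-3.138, -0.001, 1.535]
wrist_force: [-0.8, 0.4, -0.6]
finger_gap: 0.0613
```

View pics/w3.png

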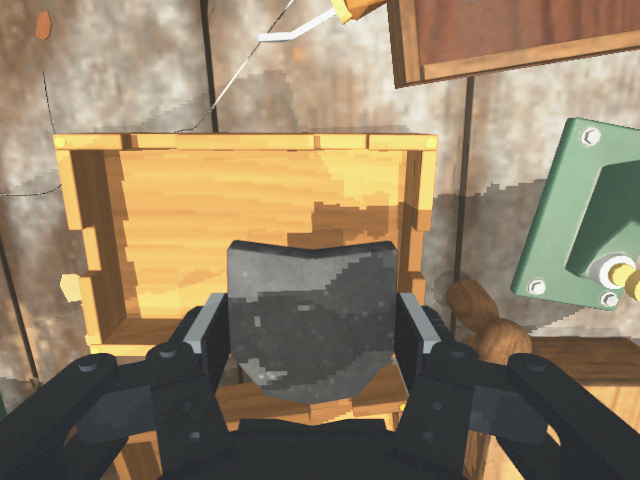

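```bash
python3 - <<'E'
from h import *
d=get_image("wrist"); w=p2w(d,[(60,143),(430,143),(95,340)],.05)[:,:2]; print(w.round(4).tolist()); m=(w[0]+w[1])/2; a=w[1]-w[0]; an=np.arctan2(a[1],a[0])
ex=np.array([-np.sin(an),np.cos(an)]); print(an, np.linalg.norm(a), m-ex*.0615)
E
```

```text
[[0.5206, 0.1196], [0.7119, 0.1126], [0.517, 0.0045]]
-0.03689777334781159 0.19146588010621504 [0.61397007 0.05463222]
```

```bash
python3 -m handwheel '0 0 3 0 0 0;0 0 3 0 0 0;0 0 2 0 0 0;0 0 1 0 0 0;0 0 0.8 0 0 0;0 0 0 0 0 0;0 0 0 0 0 0'
```

```text
time: 7.4
eef_pos: [0.65, 0.0529, 0.0204]
eef_rot: [3.14, -0.0, 1.535]
wrist_force: [-0.1, -0.3, 0.4]
finger_gap: 0.0612
```

```bash
python3 -m handwheel '0 0 0.4 0 0 0;0 0 0 0 0 0;0 0 0 0 0 0'; python3 -m handwheel '0 0 0 0 0 0;0 0 0 0 0 0;0 0 0 0 0 0;0 0 -2 0 0 0;0 0 -3 0 0 0;0 0 -4 0 0 0;0 0 -3 0 0 0;0 0 0 0 0 0' 0.85; python3 - <<'E'
from h import *
d=get_image("wrist"); cv2.imwrite("pics/w4.png",d["image"])
E
```

```text
time: 7.7
eef_pos: [0.6496, 0.0528, 0.0155]
eef_rot: [3.141, 0.0, 1.535]
wrist_force: [-0.7, 0.3, 0.7]
finger_gap: 0.0611
time: 8.5
eef_pos: [0.6519, 0.0536, 0.1405]
eef_rot: [3.134, -0.001, 1.535]
wrist_force: [0.1, 0.8, -0.0]
finger_gap: 0.0725
```

View pics/w4.png

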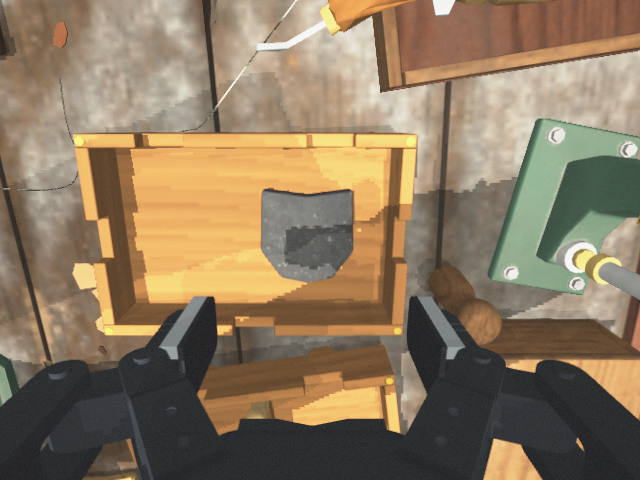

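```bash
python3 -m handwheel '4.6 -1.8 -1 0 0 0;4.6 -1.8 -1 0 0 0;4.6 -1.8 -1 0 0 0;4.6 -1.8 0 0 0 0;4.6 -1.8 0 0 0 0;4.6 -1.8 0 0 0 0;0 0 0 0 0 -8.18;0 0 0 0 0 -8.18;0 0 0 0 0 -8.18;0 0 0 0 0 -8.18;0 0 0 0 0 -8.18;0 0 0 0 0 -8.18;0 0 0 0 0 -8.18;0 0 0 0 0 -8.18;0 0 0 0 0 -8.18;0 0 0 0 0 -8.18;0 0 0 0 0 -8.18' 1; python3 -m handwheel '0 0 0 0 0 0;0 0 0 0 0 0';python3 - <<'E'
from h import *
d=get_image("wrist"); cv2.imwrite("pics/w5.png",d["image"])
d=get_image("top"); cv2.imwrite("pics/t5.png",d["image"])
E
```

```text
time: 10.25
eef_pos: [0.5515, 0.3311, 0.1636]
eef_rot: [-3.141, -0.002, 3.111]
wrist_force: [0.2, -0.5, -0.0]
finger_gap: 0.0855
time: 10.45
eef_pos: [0.5516, 0.3312, 0.1641]
eef_rot: [-3.141, -0.001, 3.101]
wrist_force: [-0.5, 0.6, 0.5]
finger_gap: 0.085
```

View pics/w5.png

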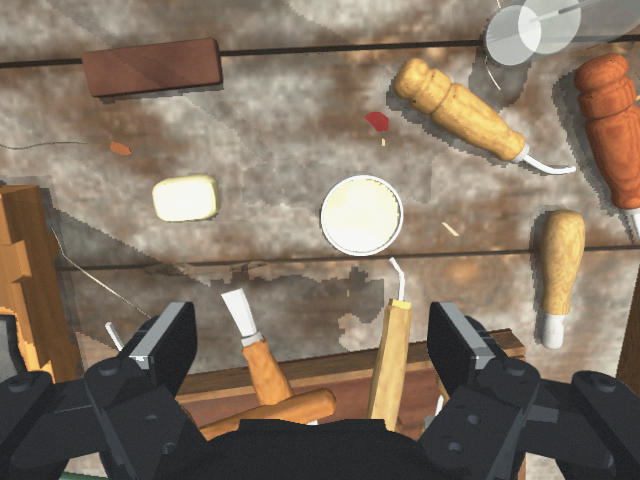

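View pics/t5.png

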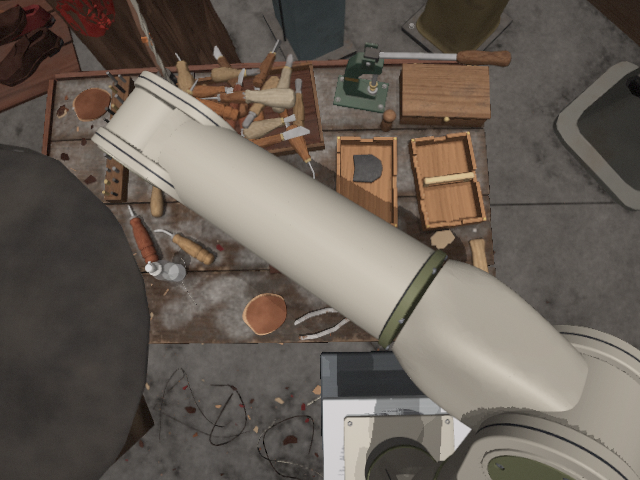

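```bash
python3 - <<'E'
from h import *
d=get_image("wrist"); im=d["image"]
w=p2w(d,[(320,215),(404,215),(362,175),(362,255)],.019)[:,:2]; print(w.round(4).tolist(), w.mean(0))
b=p2w(d,[(153,199),(217,197),(184,176),(186,221)],.018)[:,:2]; print("bees",b.round(4).tolist(), b.mean(0))
s=p2w(d,[(84,54),(217,38),(221,82),(92,97)],.014)[:,:2]; print("strop",s.round(4).tolist(), s.mean(0), np.arctan2(*(s[1]-s[0]+s[2]-s[3])[::-1]))
E
```

```text
[[0.5479, 0.3379], [0.5504, 0.4008], [0.5193, 0.3695], [0.5808, 0.3692]] [0.54963719 0.3693516 ]
bees [[0.5309, 0.214], [0.5314, 0.262], [0.5149, 0.2394], [0.5487, 0.2365]] [0.531494   0.23797052]
strop [[0.429, 0.1797], [0.4233, 0.2724], [0.4514, 0.2723], [0.4571, 0.1799]] [0.44020201 0.22606192] 1.6330690297064423
```

```bash
python3 -m handwheel '0.35 3.8 0 0 0 0;0 0 4 0 0 0;0 0 4 0 0 0;0 0 0 0 0 0;0 0 0 0 0 0';python3 - <<'E'
from h import *
d=get_image("wrist"); cv2.imwrite("pics/w6.png",d["image"])
d=get_image("top"); cv2.imwrite("pics/t6.png",d["image"])
d=get_image("side"); cv2.imwrite("pics/s6.png",d["image"])
E
```

```text
time: 11.1
eef_pos: [0.5498, 0.3695, 0.0857]
eef_rot: [-3.141, -0.001, 3.104]
wrist_force: [0.4, 0.8, 0.8]
finger_gap: 0.0853
```

View pics/t6.png

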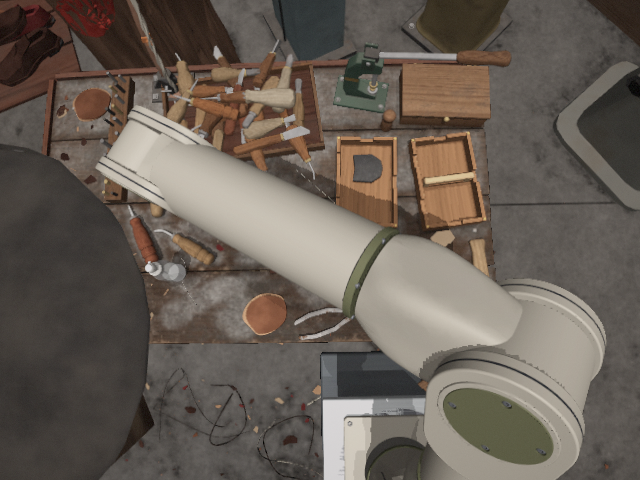

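View pics/s6.png

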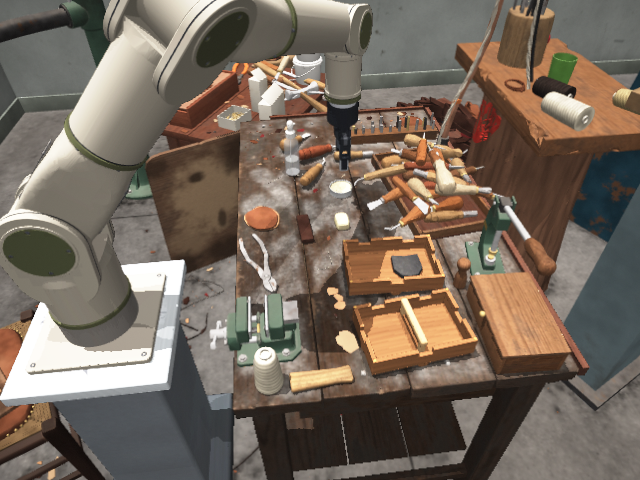

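View pics/w6.png

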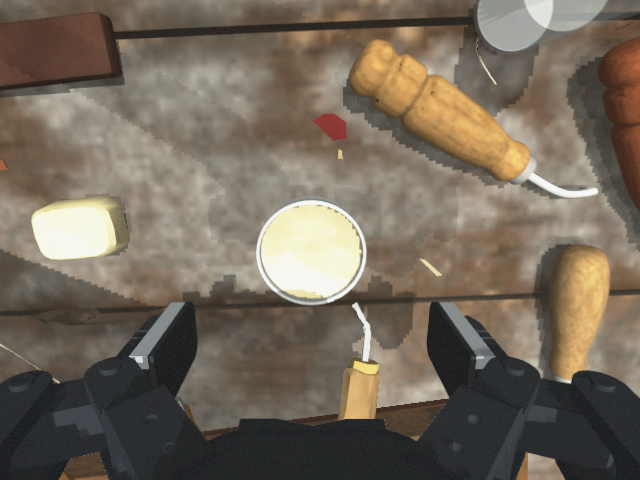

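```bash
python3 -m handwheel '0 0 3 0 0 0;0 0 3 0 0 0;0 0 1.4 0 0 0;0 0 0.8 0 0 0;0 0 0 0 0 0;0 0 0 0 0 0'; python3 -m handwheel '0 0 0 0 0 0;0 0 0 0 0 0;0 0 0 0 0 0;0 0 0 0 0 0;0 0 0 0 0 0;0 0 0 0 0 0' 0 40; python3 -m handwheel '0 0 -1 0 0 0;0 0 -3 0 0 0;0 0 -4 0 0 0;0 0 -4 0 0 0;0 0 0 0 0 0'
```

```text
time: 11.85
eef_pos: [0.5504, 0.3702, 0.0046]
eef_rot: [3.14, 0.001, 3.105]
wrist_force: [-0.1, 0.7, 0.1]
finger_gap: 0.0849
time: 12.45
eef_pos: [0.5504, 0.37, 0.0046]
eef_rot: [3.141, 0.002, 3.105]
wrist_force: [-0.8, -1.8, 8.0]
finger_gap: 0.0584
time: 12.95
eef_pos: [0.5515, 0.372, 0.13]
eef_rot: [3.136, 0.007, 3.105]
wrist_force: [0.3, 0.9, -1.0]
finger_gap: 0.0583
```

```bash
python3 -m handwheel '-0.46 -4.5 0 0 0 0;-0.46 -4.5 0 0 0 0;-0.46 -4.5 0 0 0 0;-0.46 -4.5 0 0 0 0;-0.46 -4.5 0 0 0 0;-0.46 -4.5 0 0 0 0;-0.46 -4.5 0 0 0 0;0 0 0 0 0 0;0 0 0 0 0 0'; python3 - <<'E'
from h import *
d=get_image("wrist"); cv2.imwrite("pics/w7.png",d["image"])
E
```

```text
time: 13.85
eef_pos: [0.5705, 0.0522, 0.1231]
eef_rot: [-3.141, -0.0, 3.102]
wrist_force: [0.8, 1.1, -0.7]
finger_gap: 0.0577
```

View pics/w7.png

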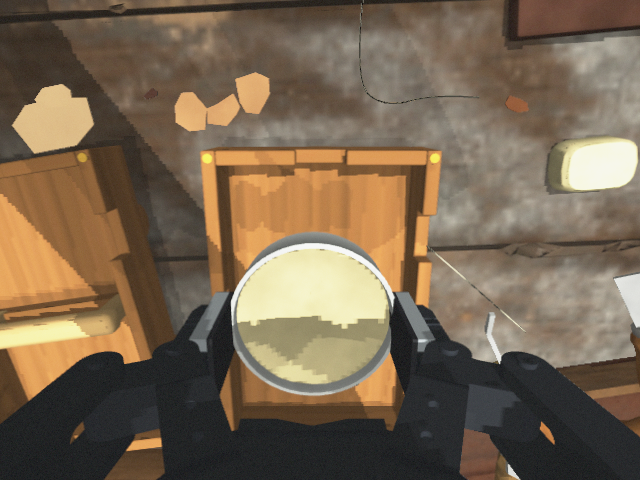

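```bash
python3 -m handwheel '-0.15 0.35 0 0 0 0;0 0 3 0 0 0;0 0 3 0 0 0;0 0 2 0 0 0;0 0 1.3 0 0 0;0 0 0.4 0 0 0;0 0 0 0 0 0;0 0 0 0 0 0'
```

```text
time: 14.7
eef_pos: [0.5728, 0.0575, 0.0271]
eef_rot: [3.141, 0.001, 3.105]
wrist_force: [0.8, 0.4, -0.3]
finger_gap: 0.058
```

```bash
python3 -m handwheel '0 0 0.3 0 0 0;0 0 0.2 0 0 0;0 0 0 0 0 0;0 0 0 0 0 0'; python3 -m handwheel '0 0 0 0 0 0;0 0 0 0 0 0;0 0 0 0 0 0;0 0 -2 0 0 0;0 0 -3 0 0 0;0 0 -4 0 0 0;0 0 -4 0 0 0;0 0 0 0 0 0' 0.82; python3 - <<'E'
from h import *
d=get_image("wrist"); cv2.imwrite("pics/w8.png",d["image"])
E
```

```text
time: 15.1
eef_pos: [0.5721, 0.0569, 0.0212]
eef_rot: [-3.141, 0.0, 3.105]
wrist_force: [0.3, 0.1, -0.4]
finger_gap: 0.0583
time: 15.9
eef_pos: [0.5746, 0.0581, 0.1564]
eef_rot: [3.141, 0.008, 3.105]
wrist_force: [-0.1, 0.1, 0.7]
finger_gap: 0.0702
```

View pics/w8.png

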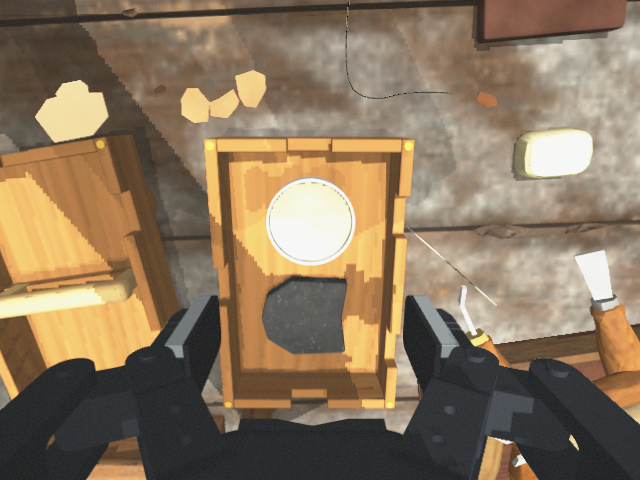

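```bash
python3 -m handwheel '0 0 0 0 0 8;0 0 0 0 0 8;0 0 0 0 0 8;0 0 0 0 0 8;0 0 0 0 0 8;0 0 0 0 0 8;0 0 0 0 0 8;0 0 0 0 0 8;0 0 0 0 0 8;0 0 0 0 0 8;0 0 0 0 0 8;4.48 -1.08 0.6 0 0 0;4.48 -1.08 0.6 0 0 0;4.48 -1.08 0.6 0 0 0;4.48 -1.08 0.6 0 0 0;0 0 0 0 0 0;0 0 0 0 0 0' 0.7; python3 - <<'E'
from h import *
d=get_image("wrist"); cv2.imwrite("pics/w9.png",d["image"])
E
```

```text
time: 17.65
eef_pos: [0.528, 0.2372, 0.1258]
eef_rot: [-3.14, 0.001, 1.572]
wrist_force: [0.4, -1.6, -0.1]
finger_gap: 0.0598
```

View pics/w9.png

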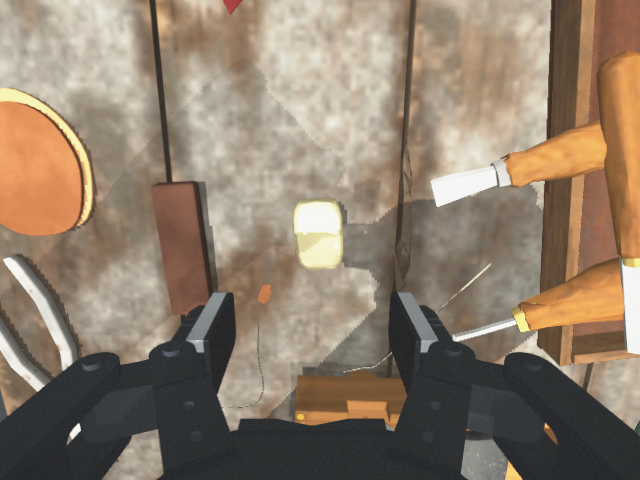

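```bash
python3 -m handwheel '0 0.35 0 0 0 0;0 0 4 0 0 0;0 0 4 0 0 0;0 0 2.5 0 0 0;0 0 1.4 0 0 0;0 0 0 0 0 0;0 0 0 0 0 0'; python3 -m handwheel '0 0 0 0 0 0;0 0 0 0 0 0;0 0 0 0 0 0;0 0 0 0 0 0;0 0 0 0 0 0;0 0 0 0 0 0' 0 30; python3 -m handwheel '0 0 -1 0 0 0;0 0 -3 0 0 0;0 0 -4 0 0 0;0 0 -4 0 0 0;0 0 -2 0 0 0;0 0 0 0 0 0'
```

```text
time: 18.4
eef_pos: [0.5336, 0.2362, 0.0091]
eef_rot: [3.14, -0.0, 1.568]
wrist_force: [-0.1, 1.2, 0.4]
finger_gap: 0.0594
time: 19.0
eef_pos: [0.5337, 0.2366, 0.0096]
eef_rot: [3.139, -0.0, 1.569]
wrist_force: [-1.5, -0.6, 6.9]
finger_gap: 0.0306
time: 19.6
eef_pos: [0.5342, 0.2374, 0.1524]
eef_rot: [3.136, -0.002, 1.569]
wrist_force: [0.2, 0.2, 0.5]
finger_gap: 0.0306
```

```bash
python3 -m handwheel '0 0 0 0 0 -6.5;-4.57 -0.09 0 0 0 0;-4.57 -0.09 0 0 0 0;-4.57 -0.09 0 0 0 0;-4.57 -0.09 0 0 0 0;-4.57 -0.09 0 0 0 0;-4.57 -0.09 0 0 0 0;-4.57 -0.09 0 0 0 0;-4.57 -0.09 0 0 0 0;0 0 0 0 0 0;0 0 0 0 0 0'; python3 - <<'E'
from h import *
d=get_image("wrist"); cv2.imwrite("pics/w10.png",d["image"])
E
```

```text
time: 20.7
eef_pos: [0.5658, -0.1288, 0.1475]
eef_rot: [-3.141, -0.001, 1.68]
wrist_force: [0.2, 1.5, -0.5]
finger_gap: 0.0308
```

View pics/w10.png

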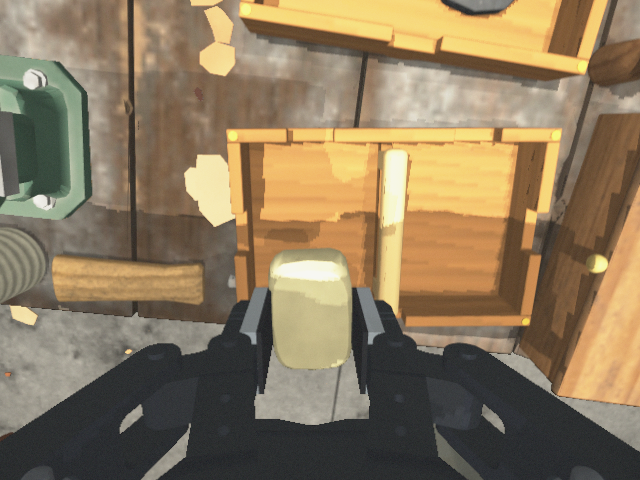

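```bash
cat > tr.py <<'E'
from h import *
def topc(pa,pb,d):   # +x-wall pins: low-x (y=+96) and high-x (y=-96)
    w=p2w(d,[pa,pb],.05)[:,:2]; m=w.mean(0); a=w[1]-w[0]; an=np.arctan2(a[1],a[0]); ex=np.array([-np.sin(an),np.cos(an)])
    c=m-ex*.0615; return c,an,np.linalg.norm(a)
E
python3 - <<'E'
from tr import *
d=get_image("wrist"); c,an,l=topc((233,135),(557,135),d); print(c,an,an+np.pi/2,l)
ey=-np.array([np.cos(an),np.sin(an)]); print("bees tgt",c+ey*.046,"strop tgt",c-ey*.048, get_state()["eef_pos"])
E
```

```text
[ 0.61571994 -0.11846135] 0.11349583483353705 1.6842921616284336 0.1921261233659615
bees tgt [ 0.57001589 -0.12367096] strop tgt [ 0.66341112 -0.11302524] [ 0.56613734 -0.12634868  0.14787247]
```

```bash
python3 -m handwheel '0.2 0 0 0 0 0;0 0 4 0 0 0;0 0 3 0 0 0;0 0 2 0 0 0;0 0 1.3 0 0 0;0 0 0.9 0 0 0;0 0 0.6 0 0 0;0 0 0 0 0 0;0 0 0 0 0 0'
```

```text
time: 21.7
eef_pos: [0.5666, -0.1258, 0.0308]
eef_rot: [3.141, 0.0, 1.683]
wrist_force: [0.1, -0.7, -0.9]
finger_gap: 0.0304
```

```bash
python3 -m handwheel '0 0 0.5 0 0 0;0 0 0 0 0 0;0 0 0 0 0 0'; python3 -m handwheel '0 0 0 0 0 0;0 0 0 0 0 0;0 0 0 0 0 0;0 0 -2 0 0 0;0 0 -3 0 0 0;0 0 -4 0 0 0;0 0 -4 0 0 0;0 0 -1 0 0 0;0 0 0 0 0 0' 0.46; python3 - <<'E'
from h import *
d=get_image("wrist"); cv2.imwrite("pics/w11.png",d["image"])
E
```

```text
time: 22.0
eef_pos: [0.5668, -0.126, 0.0256]
eef_rot: [3.14, 0.001, 1.682]
wrist_force: [1.4, -0.9, 2.9]
finger_gap: 0.0305
time: 22.9
eef_pos: [0.567, -0.126, 0.1667]
eef_rot: [3.139, 0.002, 1.682]
wrist_force: [-0.9, -0.1, 0.3]
finger_gap: 0.0392
```

View pics/w11.png

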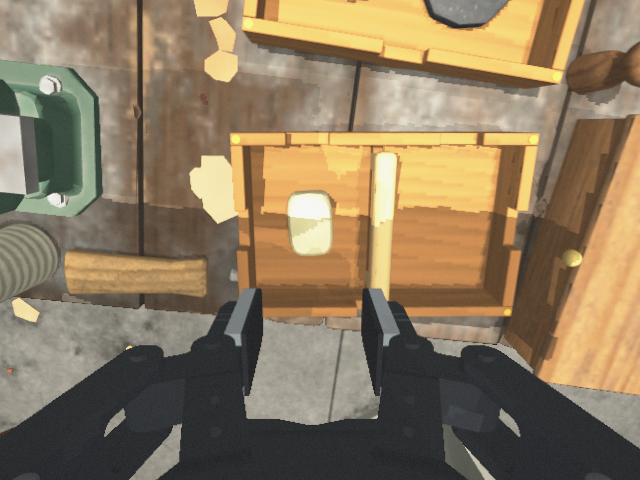

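```bash
python3 -m handwheel '0 0 0 0 0 2.6;4.46 -1.3 0.4 0 0 0;4.46 -1.3 0.4 0 0 0;4.46 -1.3 0.4 0 0 0;4.46 -1.3 0.4 0 0 0;4.46 -1.3 0.4 0 0 0;4.46 -1.3 0.4 0 0 0;4.46 -1.3 0.4 0 0 0;4.46 -1.3 0.4 0 0 0;0 0 0 0 0 0;0 0 0 0 0 0' 0.65; python3 - <<'E'
from h import *
d=get_image("wrist"); cv2.imwrite("pics/w12.png",d["image"])
E
```

```text
time: 24.05
eef_pos: [0.4372, 0.2237, 0.1314]
eef_rot: [-3.139, 0.0, 1.64]
wrist_force: [1.3, -0.5, -0.5]
finger_gap: 0.0555
```

View pics/w12.png

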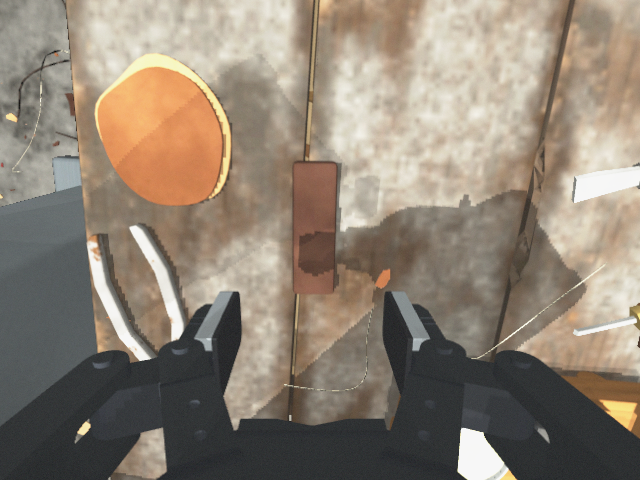

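```bash
python3 - <<'E'
from h import *
d=get_image("wrist"); w=p2w(d,[(294,161),(335,161),(334,293),(293,293)],.014)[:,:2]; print(w.round(4).tolist(),w.mean(0),np.arctan2(*(w[0]+w[1]-w[2]-w[3])[::-1]), get_state()["eef_pos"])
E
```

```text
[[0.4239, 0.2689], [0.4505, 0.2707], [0.4575, 0.1776], [0.4282, 0.1756]] [0.44002288 0.22322764] 1.631452168374049 [0.43857173 0.22190361 0.13191811]
```

```bash
python3 -m handwheel '0.1 0.15 0 0 0 0;0 0 4 0 0 0;0 0 4 0 0 0;0 0 2.5 0 0 0;0 0 1.2 0 0 0;0 0 0.8 0 0 0;0 0 0.2 0 0 0;0 0 0 0 0 0;0 0 0 0 0 0'; python3 -m handwheel '0 0 0 0 0 0;0 0 0 0 0 0;0 0 0 0 0 0;0 0 0 0 0 0;0 0 0 0 0 0;0 0 0 0 0 0' 0 45; python3 -m handwheel '0 0 -1 0 0 0;0 0 -3 0 0 0;0 0 -4 0 0 0;0 0 -4 0 0 0;0 0 -2 0 0 0;0 0 0 0 0 0'
```

```text
time: 25.05
eef_pos: [0.4409, 0.2246, 0.0071]
eef_rot: [3.14, -0.0, 1.637]
wrist_force: [-0.9, -0.4, 0.3]
finger_gap: 0.0557
time: 25.65
eef_pos: [0.4405, 0.2244, 0.0068]
eef_rot: [3.141, 0.0, 1.637]
wrist_force: [-2.7, -0.8, 7.0]
finger_gap: 0.0286
time: 26.25
eef_pos: [0.4415, 0.2253, 0.1494]
eef_rot: [3.136, -0.001, 1.637]
wrist_force: [-0.2, 0.3, -1.3]
finger_gap: 0.0283
```

```bash
python3 -m handwheel '0 0 0 0 0 -2.6;-4.02 2.04 0 0 0 0;-4.02 2.04 0 0 0 0;-4.02 2.04 0 0 0 0;-4.02 2.04 0 0 0 0;-4.02 2.04 0 0 0 0;-4.02 2.04 0 0 0 0;-4.02 2.04 0 0 0 0;-4.02 2.04 0 0 0 0;-4.02 2.04 0 0 0 0;0 0 0 0 0 0;0 0 0 0 0 0;0 0 0 0 0 0'; python3 - <<'E'
from h import *
d=get_image("wrist"); cv2.imwrite("pics/w13.png",d["image"])
E
```

```text
time: 27.55
eef_pos: [0.6623, -0.1132, 0.1454]
eef_rot: [-3.141, -0.001, 1.684]
wrist_force: [0.0, 0.8, -0.8]
finger_gap: 0.0283
```

View pics/w13.png

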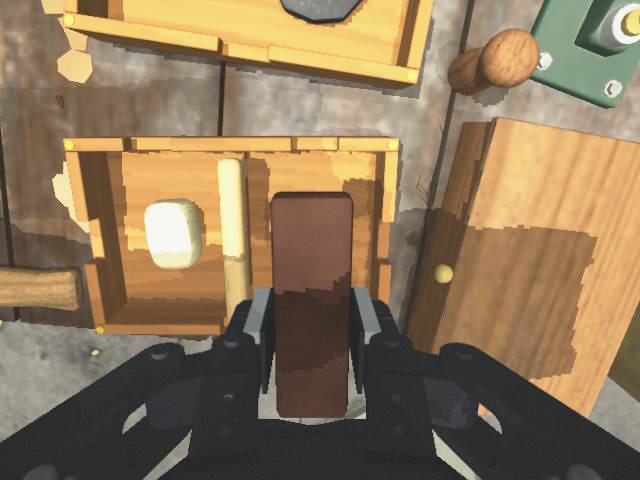

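```bash
python3 - <<'E'
from tr import *
d=get_image("wrist"); c,an,l=topc((69,145),(393,144),d); print(c,an+np.pi/2,l, get_state()["eef_pos"])
ey=-np.array([np.cos(an),np.sin(an)]); print("strop tgt",c-ey*.049)
t=get_image("top"); crop(t,380,50,120,90,6,"t7.png")
for z in (0,.05,.1): print(z,"knob wrist",p2w(d,[(445,273)],z)[0].round(3),"knob top", p2w(t,[(446,119)],z)[0].round(3),"box front top edge wrist",p2w(d,[(487,122)],z)[0].round(3),"bottom",p2w(d,[(463,122)],z)[0].round(3))
E
```

```text
[ 0.61569915 -0.12070052] 1.6858641748288636 0.19196741904375392 [ 0.66249224 -0.11313861  0.14600939]
strop tgt [ 0.66437511 -0.11507463]
0 knob wrist [ 0.772 -0.142  0.   ] knob top [ 0.77  -0.139  0.   ] box front top edge wrist [ 0.778 -0.027  0.   ] bottom [ 0.761 -0.029  0.   ]
0.05 knob wrist [ 0.751 -0.125  0.05 ] knob top [ 0.75  -0.125  0.05 ] box front top edge wrist [ 0.756 -0.03   0.05 ] bottom [ 0.742 -0.032  0.05 ]
0.1 knob wrist [ 0.731 -0.108  0.1  ] knob top [ 0.729 -0.11   0.1  ] box front top edge wrist [ 0.735 -0.033  0.1  ] bottom [ 0.724 -0.034  0.1  ]
```

View pics/t7.png

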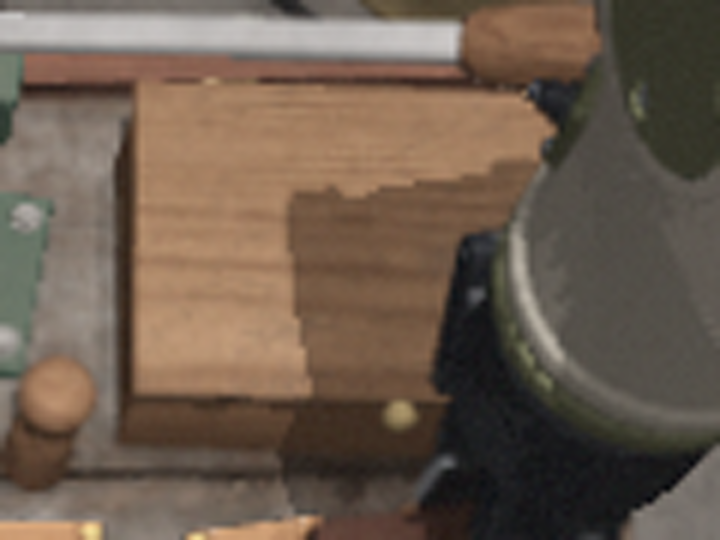

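```bash
python3 -m handwheel '-0.1 0.15 0 0 0 0;0 0 4 0 0 0;0 0 3 0 0 0;0 0 2 0 0 0;0 0 1.3 0 0 0;0 0 0.9 0 0 0;0 0 0.6 0 0 0;0 0 0 0 0 0;0 0 0 0 0 0;0 0 0 0 0 0'
```

```text
time: 28.7
eef_pos: [0.6651, -0.1156, 0.029]
eef_rot: [3.14, 0.0, 1.682]
wrist_force: [-0.0, -0.0, -0.7]
finger_gap: 0.0288
```

```bash
python3 -m handwheel '0 0 0.3 0 0 0;0 0 0.25 0 0 0;0 0 0 0 0 0;0 0 0 0 0 0'; python3 -m handwheel '0 0 0 0 0 0;0 0 0 0 0 0;0 0 0 0 0 0;0 0 -2 0 0 0;0 0 -3 0 0 0;0 0 -4 0 0 0;0 0 -4 0 0 0;0 0 -2 0 0 0;0 0 0 0 0 0;0 0 0 0 0 0;0 0 0 0 0 0' 0.43; python3 - <<'E'
from h import *
d=get_image("wrist"); cv2.imwrite("pics/w14.png",d["image"])
E
```

```text
time: 29.1
eef_pos: [0.6647, -0.1156, 0.0229]
eef_rot: [3.141, 0.0, 1.682]
wrist_force: [-1.2, -0.3, 2.9]
finger_gap: 0.0287
time: 30.2
eef_pos: [0.6638, -0.1156, 0.1711]
eef_rot: [-3.14, -0.0, 1.683]
wrist_force: [-0.1, -0.7, -0.4]
finger_gap: 0.0365
```

View pics/w14.png

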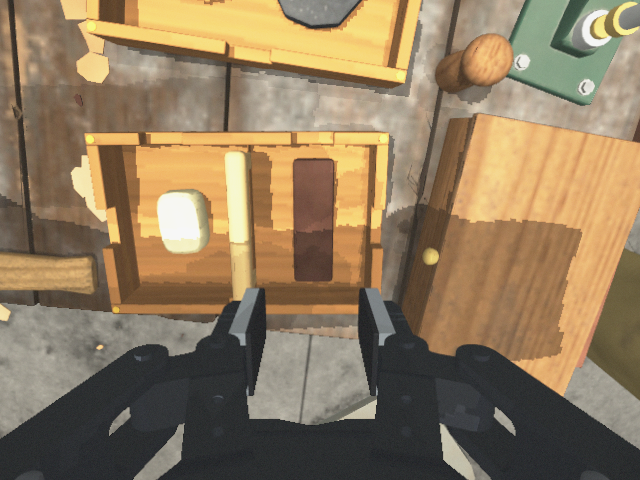

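```bash
python3 - <<'E'
from tr import *
d=get_image("wrist"); w=p2w(d,[(90,139),(384,138),(116,310),(368,309)],.05)[:,:2]; c=w.mean(0); a=(w[1]+w[3]-w[0]-w[2])
print(w.round(4).tolist(),c,np.arctan2(a[1],a[0])+np.pi/2, np.linalg.norm(a)/2)
h=p2w(d,[(227,152),(247,152),(232,290),(254,290)],.061)[:,:2]; print("bar",h.round(4).tolist(), h.mean(0))
print(get_state()["eef_pos"],get_state()["eef_rot"])
E
```

```text
[[0.5134, -0.0705], [0.7041, -0.0488], [0.5271, -0.1928], [0.7122, -0.1708]] [ 0.61418409 -0.12072468] 1.6866750495050642 0.18912353451572214
bar [[0.6054, -0.0681], [0.618, -0.0667], [0.6138, -0.1618], [0.629, -0.16]] [ 0.61653576 -0.11414461]
[ 0.66390222 -0.11551354  0.17112826] [-3.13959993e+00 -5.67455309e-04  1.68269663e+00]
```

```bash
python3 -m handwheel '0.1 -4.8 0 0 0 0;0 0 0 0 0 0;0 0 4 0 0 0;0 0 4 0 0 0;0 0 2.5 0 0 0;0 0 0 0 0 0;0 0 0 0 0 0'; python3 - <<'E'
from h import *
d=get_image("side"); crop(d,330,220,160,140,4,"s7.png")
d=get_image("wrist"); cv2.imwrite("pics/w15.png",d["image"])
E
```

```text
time: 31.0
eef_pos: [0.6168, -0.1197, 0.068]
eef_rot: [-3.141, -0.0, 1.683]
wrist_force: [0.4, 0.6, 0.8]
finger_gap: 0.0367
```

View pics/s7.png

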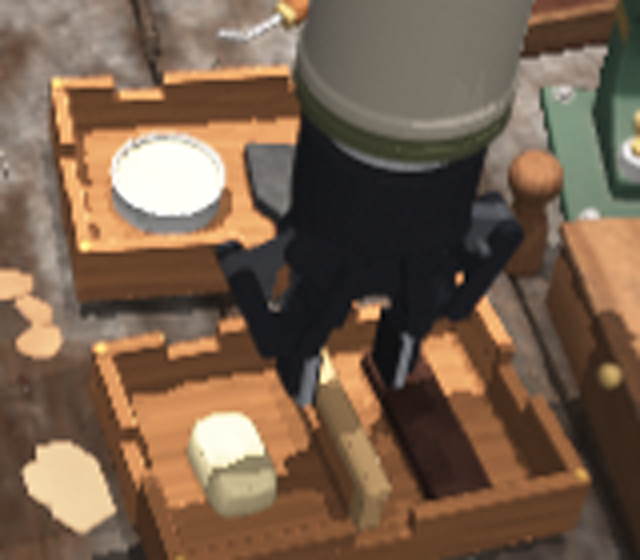

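View pics/w15.png

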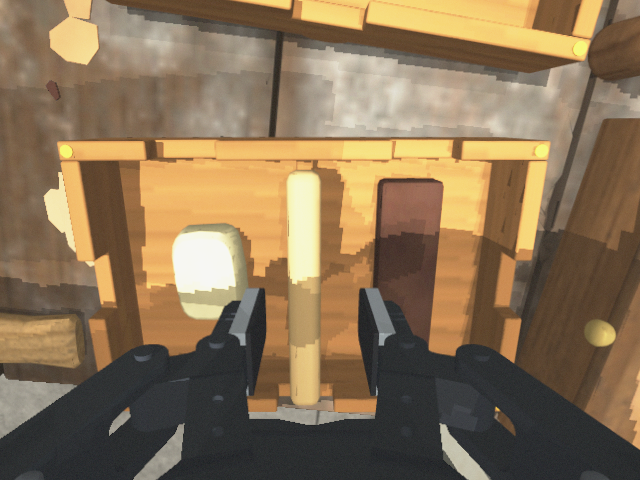

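```bash
python3 - <<'E'
from tr import *
d=get_image("wrist"); w=p2w(d,[(303,172),(306,403)],.061)[:,:2]; print(w,w.mean(0),np.linalg.norm(w[0]-w[1]),np.arctan2(*(w[0]-w[1])[::-1]))
print(topc((66,150),(542,150),d),get_state()["eef_pos"])
E
```

```text
[[ 0.60947569 -0.06720335]
 [ 0.62178106 -0.17074431]] [ 0.61562838 -0.11897383] 0.10426961384776182 1.6890868947656343
(array([ 0.61573055, -0.12067033]), np.float64(0.1112360323808053), np.float64(0.1919235646814215)) [ 0.617868   -0.11988927  0.06949241]
```

```bash
python3 -m handwheel '0 -0.2 1 0 0 0;0 0 1.2 0 0 0;0 0 1 0 0 0;0 0 0 0 0 0;0 0 0 0 0 0'; python3 -m handwheel '0 0 0 0 0 0;0 0 0 0 0 0;0 0 0 0 0 0;0 0 0 0 0 0;0 0 0 0 0 0;0 0 0 0 0 0' 0 90; python3 -c "
from station import *
print(get_state()['eef_pos'],get_state()['eef_rot'],get_state()['ft_torque'])"
```

```text
time: 31.65
eef_pos: [0.6145, -0.12, 0.0352]
eef_rot: [-3.141, -0.0, 1.683]
wrist_force: [0.3, 0.7, 0.1]
finger_gap: 0.0367
time: 32.25
eef_pos: [0.6152, -0.1201, 0.0362]
eef_rot: [3.14, 0.0, 1.683]
wrist_force: [0.4, 0.5, 5.3]
finger_gap: 0.0121
[ 0.61520911 -0.12007987  0.03622887] [3.14048449e+00 3.98620635e-04 1.68269158e+00] [0.05512587 0.07847356 0.0757707 ]
```

```bash
python3 -m handwheel '0 0 -0.5 0 0 0;0 0 -1 0 0 0;0 0 -2 0 0 0;0 0 -3 0 0 0;0 0 -3 0 0 0;0 0 0 0 0 0;0 0 0 0 0 0;0 0 0 0 0 0';  python3 - <<'E'
from h import *
d=get_image("side"); crop(d,330,180,160,160,3.7,"s8.png")
d=get_image("wrist"); cv2.imwrite("pics/w16.png",d["image"])
E
```

```text
time: 33.05
eef_pos: [0.6136, -0.1202, 0.1289]
eef_rot: [-3.139, -0.0, 1.683]
wrist_force: [-0.1, -1.0, -5.8]
finger_gap: 0.0125
```

View pics/s8.png

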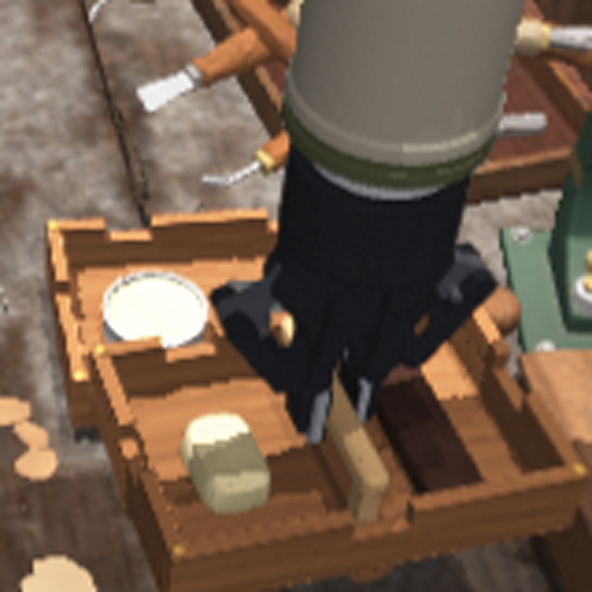

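View pics/w16.png

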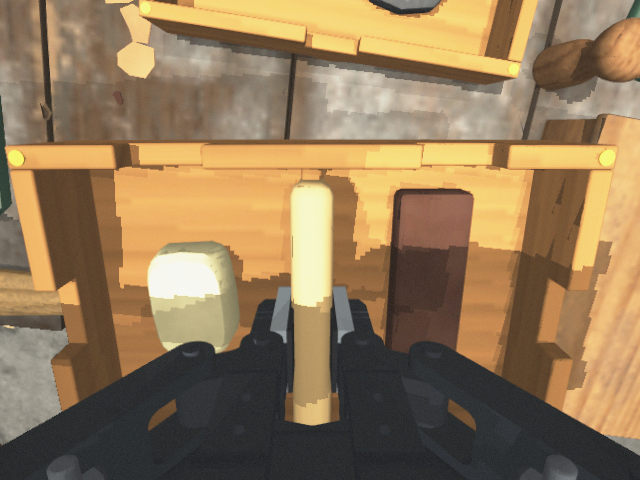

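```bash
cat > rel.py <<'E'
from tr import *
def held(pa,pb,d,s,ztop):
    w=p2w(d,[pa,pb],ztop)[:,:2]; m=w.mean(0); a=w[1]-w[0]; an=np.arctan2(a[1],a[0]); ex=np.array([-np.sin(an),np.cos(an)])
    c=m-ex*.0615; return c,an+np.pi/2,np.linalg.norm(a)
E
python3 - <<'E'
from rel import *
d=get_image("wrist"); s=get_state()
c,an,l=held((15,158),(607,158),d,s,s["eef_pos"][2]-.0362+.05); print("held",c,an,l,s["eef_pos"],s["eef_rot"], c-s["eef_pos"][:2])
w=p2w(d,[(146,8),(514,69)],.05)[:,:2]; a=w[1]-w[0]; an=np.arctan2(a[1],a[0]); ex=np.array([-np.sin(an),np.cos(an)])
print("base",w.mean(0)+ex*.0615,an+np.pi/2,np.linalg.norm(a))
t=get_image("top"); crop(t,320,120,180,135,4.4,"t8.png")
E
```

```text
held [ 0.61428758 -0.12099135] 1.682533443308299 0.1907986972565096 [ 0.61396143 -0.12004412  0.12917364] [-3.13952194e+00 -7.26761651e-04  1.68272981e+00] [ 0.00032615 -0.00094723]
base [0.6151649  0.05488198] 1.5321696225511272 0.1914297532513533
```

View pics/t8.png

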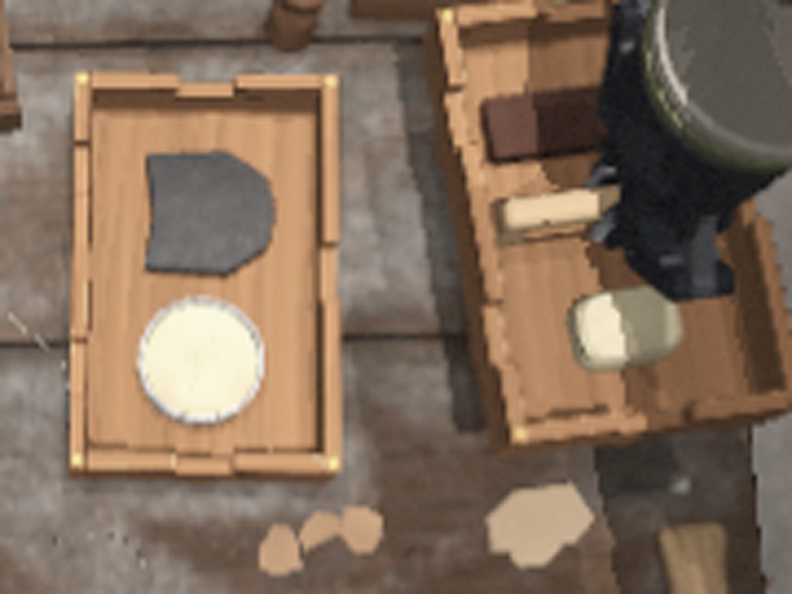

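```bash
python3 -m handwheel '0 0 -1 0 0 4.29;0 0 0 0 0 4.29;2 -0.08 0 0 0 0;3 -0.11 0 0 0 0;3 -0.11 0 0 0 0;3 -0.11 0 0 0 0;3 -0.11 0 0 0 0;2.5 -0.08 0 0 0 0;1.05 -0.04 0 0 0 0;0 0 0 0 0 0;0 0 0 0 0 0;0 0 0 0 0 0;0 0 0 0 0 0';  python3 - <<'E'
from h import *
d=get_image("side"); crop(d,330,180,160,160,3.7,"s9.png")
d=get_image("wrist"); cv2.imwrite("pics/w17.png",d["image"])
d=get_image("top"); crop(d,320,100,180,135,4.4,"t9.png"); s=get_state(); print(s["eef_pos"],s["eef_rot"])
E
```

```text
time: 34.55
eef_pos: [0.6151, 0.0539, 0.1404]
eef_rot: [-3.142, 0.001, 1.531]
wrist_force: [0.3, -0.7, -4.8]
finger_gap: 0.0122
[0.61501801 0.05478327 0.14054234] [-3.14156720e+00  2.38209220e-04  1.53187963e+00]
```

View pics/s9.png

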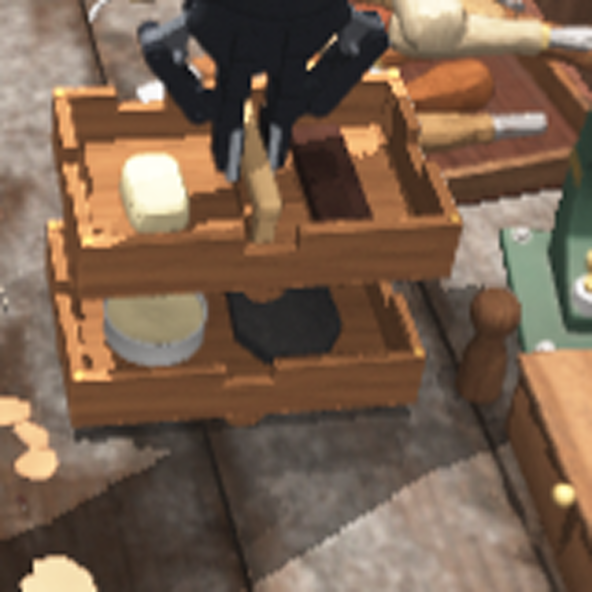

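View pics/w17.png

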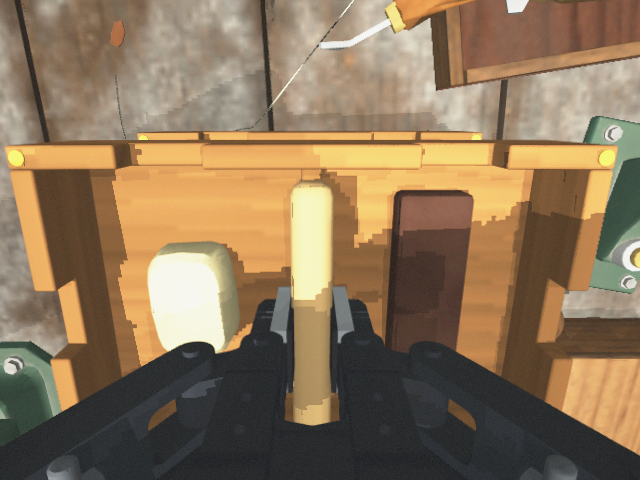

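View pics/t9.png

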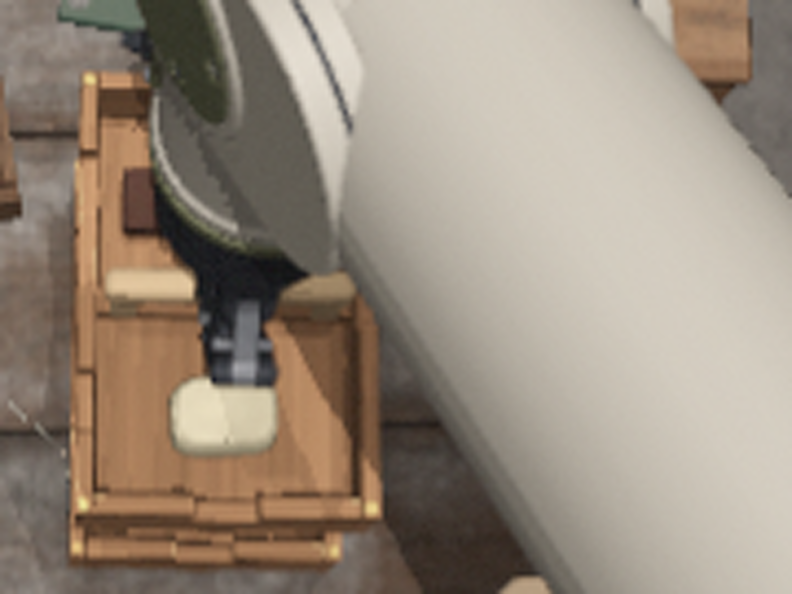

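```bash
python3 - <<'E'
from rel import *
d=get_image("wrist"); s=get_state()
c,an,l=held((15,158),(607,158),d,s,s["eef_pos"][2]-.0362+.05); print("held",c,an,l,s["eef_pos"],s["eef_rot"][2])
b,bn,l=held((143,138),(477,138),d,s,.05); print("base",b,bn,l)
e=b-c; y=s["eef_rot"][2]; print("tool shift cm", e@[np.cos(y),np.sin(y)]*100, e@[np.sin(y),-np.cos(y)]*100)
t=get_image("top"); 
for p,z in [((83,500),.154),((371,507),.154),((77,548),.05),((332,551),.05)]: print(p2w(t,np.array(p)/4.4+[320,100]-.4,z)[0])
E
```

```text
held [0.61553782 0.05396755] 1.5315802285870228 0.19101509276174403 [0.61501332 0.05502141 0.14059648] 1.5322347865828128
base [0.61483948 0.05639691] 1.5315300795735227 0.19216463198049347
tool shift cm 0.24006364324267254 -0.07914792609202048
[0.5234325  0.11948865 0.154     ]
[ 0.51772303 -0.00351214  0.154     ]
[0.52016035 0.12060566 0.05      ]
[ 0.51608063 -0.00174502  0.05      ]
```

```bash
python3 -m handwheel '0.2 -0.1 0 0 0 0;0 0 2 0 0 0;0 0 2 0 0 0;0 0 1 0 0 0;0 0 0.3 0 0 0;0 0 0 0 0 0;0 0 0 0 0 0;0 0 0 0 0 0';  python3 - <<'E'
from h import *
d=get_image("side"); crop(d,330,200,160,120,5,"s10.png"); s=get_state(); print(s["eef_pos"],s["eef_rot"],s["wrist_force"])
d=get_image("wrist"); cv2.imwrite("pics/w18.png",d["image"])
E
```

```text
time: 35.6
eef_pos: [0.6146, 0.0577, 0.0885]
eef_rot: [3.14, -0.0, 1.533]
wrist_force: [-0.3, -0.6, -4.6]
finger_gap: 0.0119
[0.61448088 0.05764367 0.08835024] [ 3.14037129e+00 -8.57199188e-06  1.53283036e+00] [-0.24077521  0.445408   -5.46051655]
```

View pics/s10.png

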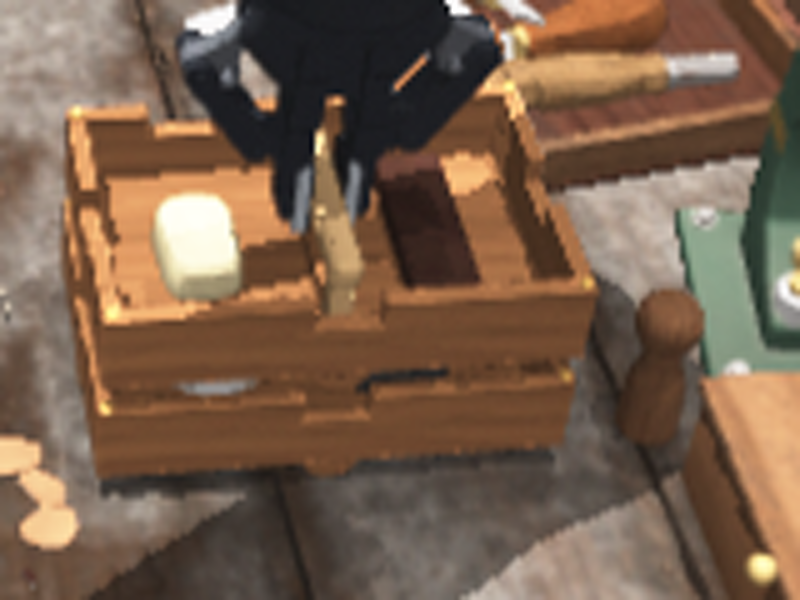

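View pics/w18.png

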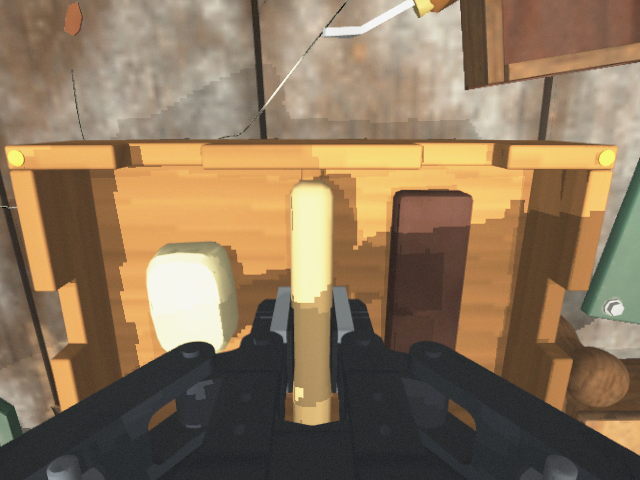

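```bash
python3 - <<'E'
from h import *
q=get_image("side"); f=lambda L,z:p2w(q,np.array(L,float)/5+[330,200]-.4,z)[:,:2]
a=f([(112,313),(588,283)],.1022); b=f([(105,409),(567,377)],.05); print(a.round(4).tolist(),b.round(4).tolist(),b.mean(0)-a.mean(0))
t=get_image("top"); crop(t,320,100,180,135,4.4,"t10.png")
E
```

```text
[[0.5167, -0.0031], [0.708, -0.0112]] [[0.5149, -0.0067], [0.7073, -0.0138]] [-0.00125382 -0.00313416]
```

View pics/t10.png

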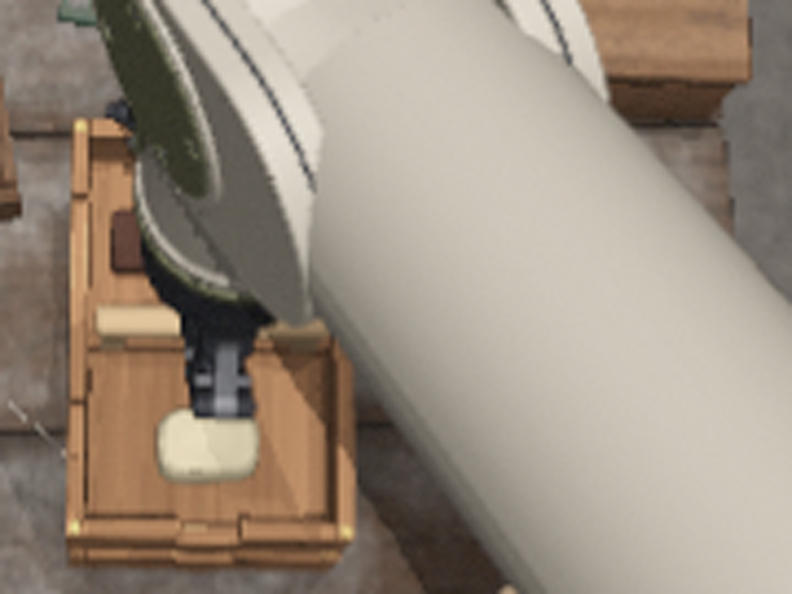

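```bash
python3 -m handwheel '-0.14 -0.03 0 0 0 0;0 0 0 0 0 0;0 0 0.3 0 0 0;0 0 0.2 0 0 0;0 0 0.2 0 0 0;0 0 0.2 0 0 0;0 0 0 0 0 0;0 0 0 0 0 0'
```

```text
time: 36.6
eef_pos: [0.6137, 0.0562, 0.0785]
eef_rot: [-3.142, 0.0, 1.533]
wrist_force: [-0.4, 0.6, -5.0]
finger_gap: 0.0124
```

```bash
python3 -m handwheel '0 0 0.15 0 0 0;0 0 0.1 0 0 0;0 0 0 0 0 0;0 0 0 0 0 0;0 0 0 0 0 0'; python3 -m handwheel '0 0 0 0 0 0;0 0 0 0 0 0;0 0 0 0 0 0;0 0 0 0 0 0' 0.4;python3 - <<'E'
from h import *
d=get_image("side"); crop(d,330,200,160,120,5,"s11.png")
E
```

```text
time: 37.1
eef_pos: [0.6138, 0.0562, 0.0762]
eef_rot: [3.141, 0.0, 1.533]
wrist_force: [-1.6, -0.9, -0.6]
finger_gap: 0.0123
time: 37.5
eef_pos: [0.6139, 0.0562, 0.0763]
eef_rot: [3.141, -0.0, 1.533]
wrist_force: [0.8, -0.6, -0.4]
finger_gap: 0.0343
```

View pics/s11.png

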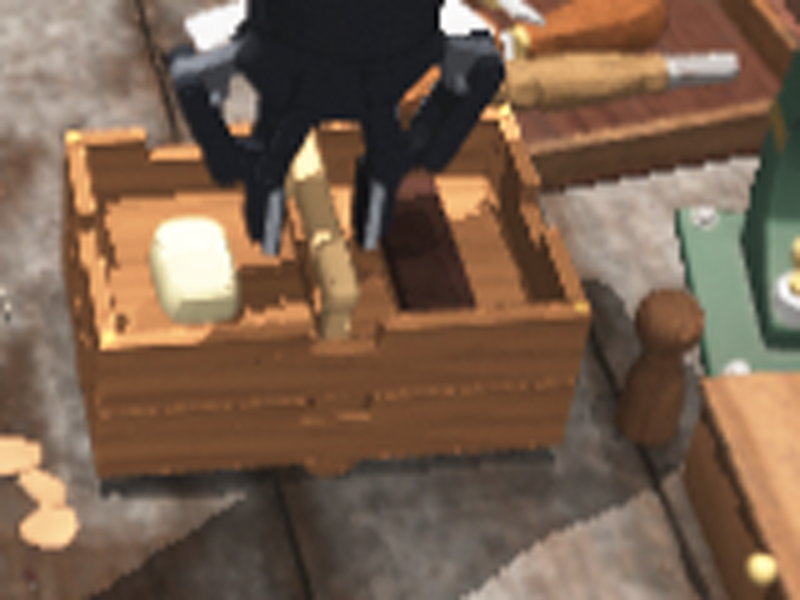

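Seated with no visible gap at the seam (row ~400); the lug sits in the near notch at (335,405). The fingers are open, clear of the bar. Now I'll retreat straight up and look again.

```bash
python3 -m handwheel '0 0 -1 0 0 0;0 0 -2 0 0 0;0 0 -4 0 0 0;0 0 -4 0 0 0;0 0 -4 0 0 0;0 0 0 0 0 0'; python3 - <<'E'
from h import *
d=get_image("wrist"); cv2.imwrite("pics/w20.png",d["image"])
E
python3 -m handwheel '0 -4.5 0 0 0 0;-4 -3 0 0 0 0;-4.5 0 0 0 0 0;-4.5 0 0 0 0 0;-4.5 0 0 0 0 0;-4.5 0 0 0 0 0;-4.5 0 0 0 0 0;0 0 0 0 0 0;0 0 0 0 0 0;0 0 0 0 0 0;0 0 0 0 0 0';python3 - <<'E'
from h import *
d=get_image("side"); cv2.imwrite("pics/s12.png",d["image"]); crop(d,330,200,160,120,5,"s13.png")
d=get_image("top"); cv2.imwrite("pics/t12.png",d["image"])
E
```

```text
time: 38.15
eef_pos: [0.616, 0.0573, 0.233]
eef_rot: [3.132, -0.001, 1.533]
wrist_force: [0.0, -0.1, 0.1]
finger_gap: 0.034
time: 39.3
eef_pos: [0.5289, -0.2042, 0.2261]
eef_rot: [3.142, -0.0, 1.535]
wrist_force: [-0.4, 0.1, 0.1]
finger_gap: 0.0343
```

View pics/w20.png

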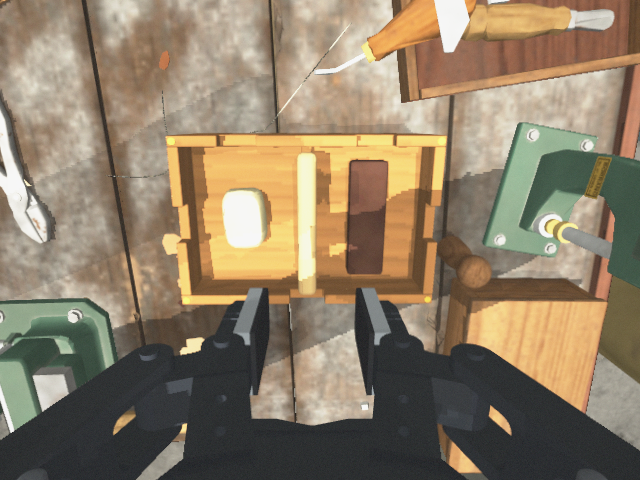

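View pics/s13.png

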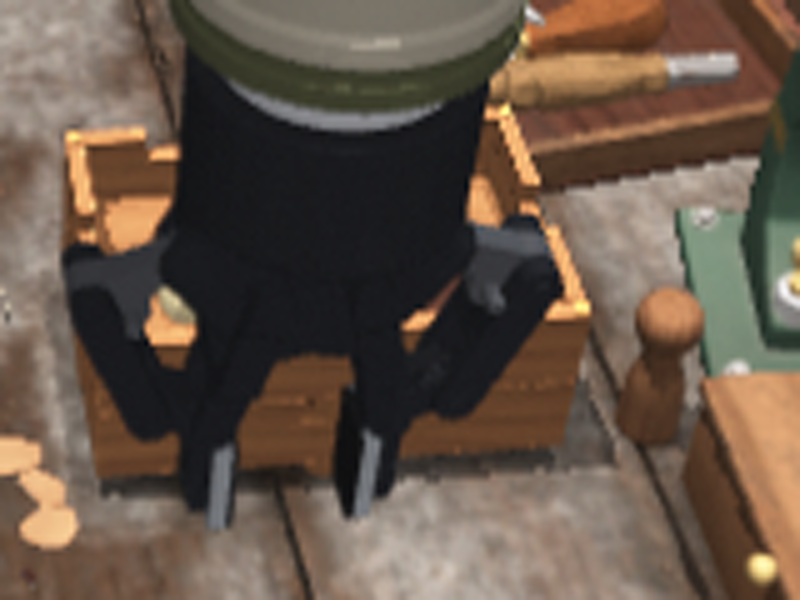

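View pics/t12.png

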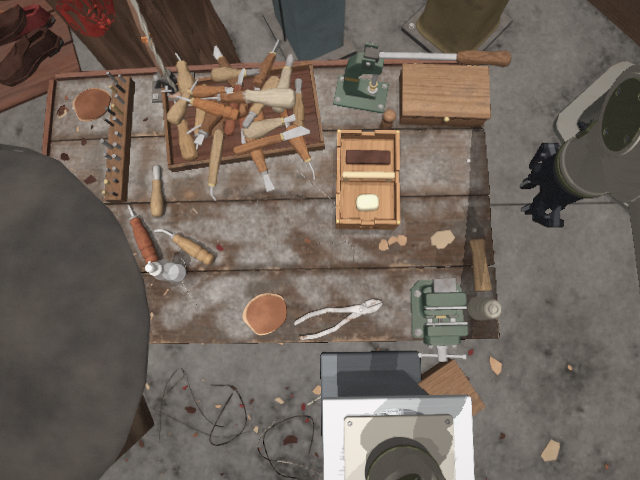

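View pics/s12.png

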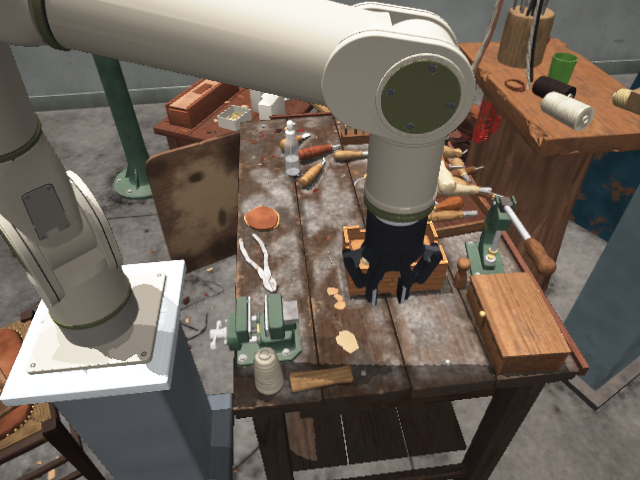

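```bash
python3 - <<'E'
from h import *
t=get_image("top"); crop(t,330,120,80,120,5,"t13.png")
s=get_state(); print(s["time"],s["qvel"].round(3),s["wrist_force"])
E
```

```text
39.45 [ 0.003  0.001  0.005 -0.003 -0.     0.001  0.002] [-0.13809378  0.56883831 -0.42945314]
```

View pics/t13.png

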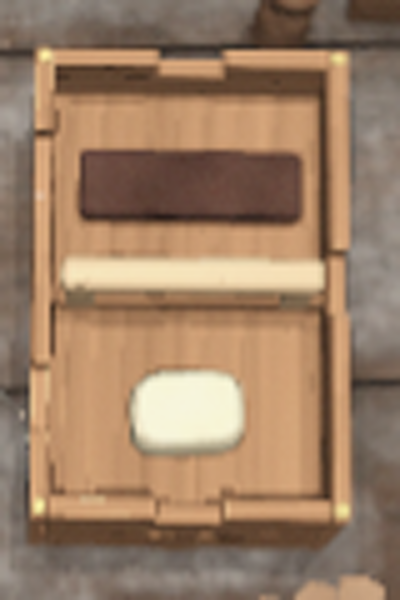

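```bash
python3 - <<'E'
from h import *
t=get_image("top"); w=p2w(t,np.array([(45,56),(338,59),(38,505),(341,512)])/5.+[330,120]-.4,.09)[:,:2]
a=w[0]+w[2]-w[1]-w[3]; b=w[0]+w[1]-w[2]-w[3]; print(w.mean(0),np.arctan2(a[1],a[0]),np.linalg.norm(a)/2,np.linalg.norm(b)/2,"base was .6138 .0555 1.534")
for z,p in ((.015,(480,265)),): print(p2w(t,p,z))
E
```

```text
[0.61379625 0.05596665] 1.530850453816962 0.12259486984134406 0.19184150660092528 base was .6138 .0555 1.534
[[ 0.42969883 -0.18813259  0.015     ]]
```

Within 1 mm and 0.004 rad of the base tray; the arm is clear and at rest.

```bash
python3 -c "
from station import *
print(hand_in())"
```

```text
the job is handed in; nothing more can be done
None
```

I finished both kits, stacked the trays and handed the job in at about 39.5 s of the 112 s allowed. Handing in gives no verdict, so everything below is from my own checks.

- **Heel kit:** the rubber heel and the wax tin lie flat, side by side, on the floor of the base tray. I saw this before stacking; they are hidden now.
- **Stitching kit:** the beeswax is in the handled tray's near compartment and the strop block in the far one, both flat in the last top picture.
- **Stack:** I lowered the handled tray by its bar until it seated. The tool was 40 mm higher than when I picked the tray up off the table, and the weight came off the wrist. The side picture shows the rims closed with no gap. From the last top picture the handled tray is within about 1 mm and 0.004 rad of where I measured the base tray at the start.
- **Bystanders:** the burnisher, thread cone and spray bottle look unmoved in the last top and side pictures. I judged this by eye and did not measure how far they moved.
- **Arm:** the gripper is open, well clear of everything and at rest.

The only disagreement was between the cameras, which differed by up to about 5 mm on the trays' alignment just before seating, and by up to 11 mm on the early tin position. I took a middle value for the seating and used the wrist camera for the tin.

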